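Set up the magnifier stand for a batch of lens tubes

ROBOT

A 6-joint arm with a two-finger parallel gripper is mounted at the origin on a cart in front of the work surface, level with it; the furniture and walls round the work are solid. World frame = base frame: x ahead of the robot, y to its left, z up, the work surface at z = 0. Lengths are in m, angles in degrees, forces in N, time in s.
With the tool pointing down it reaches from about 0.3 to 0.75 m from the base axis. Payload 8.5 kg.
Tool frame: the origin (TCP) lies at the very end of the fingers, on their centre line; the grasp point (between the pads) lies 19 mm behind it; z points along the fingers, y is the line along which they close (so a half turn about z gives the same grasp; the last joint's range is limited). The gripper opens to 85 mm and grips with 20 to 120 N. Pads are 22 mm wide; open, the fingers measure 114 mm over their backs; the gripper's body (76 mm by 85 mm) begins 54 mm behind the grasp point. The pads swing forward as they close: fully open they stand 13 mm farther back than shut.
Start: joints at [-84.758, 21.807, 74.336, -0, 83.858, -12.336], TCP at [0.166, -0.524, 0.231] pointing down, gripper open.
Joint ranges: [-178.18, 178.18], [-50.72, 133.34], [12.68, 142.11], [-81.47, 261.47], [9.98, 163.14], [-165.26, 165.26]. Speed limits (degrees/s): [136.94, 136.94, 180, 180, 180, 180].

INTERFACE

Orientations are given as a 3x3 rotation matrix whose columns are the frame's x, y, z axes.
In Python, from rig import env gives the robot as it stands.
- The arm moves only by the tool move_arm, never from a script. Its argument "plan" is a list of rows, each a list of 7 numbers: the turn, a rotation vector about the tool's x, y, z in degrees, then the shift along the tool's x, y, z in cm, then the gripper command: -1 is shut, 1 is fully open, values between are in proportion. In form: [[ax, ay, az, tx, ty, tz, jaw], ...]. A call has 1 to 5 rows; each row is the pose to reach, as a shift and turn from the pose commanded when the call began, along the tool's axes at that moment; what a row does not reach only later rows make up. A row lasts 1/10 s, in which the tool goes at most 50 mm and 8.59 degrees, less where a joint would pass 70% of its speed; a pose out of reach is approached as far as the arm can. A call with a gripper value outside its range is refused whole. The fingers move at their own pace and stop on an object; "squeeze" is the grip in N (left out, the last holds). Time passes only in rows, so rows that repeat a pose let the fingers close. It gives the time, the measured TCP pose, the force, the opening and the grip force at its end, in the units of the state.
- env.observe(): the state, without advancing time (a new reading comes with each control period).
- env.get_image(name): name is "scene" or "side" or "wrist"; returns a dict with "color" (400x640x3 uint8, red, green, blue), "fov_y" (degrees; the focal length in pixels is half the picture's height over the tangent of half this angle, whatever the lens; pixels are square), "cx", "cy" (the principal point, pixels), "distortion" ([k1, k2, p1, p2, k3] as OpenCV has them; the pictures are not rectified), "R" (3x3) and "t" (3): a world point X has camera coordinates R X + t. Camera axes: x right, y down, z forward; pixel columns grow to the right and rows downward; lengths in m; the calibration is good to about 2 mm. A picture is of the moment at which its call begins. There is no depth.
- env.close_job(): hands the job in; it is judged then, once.
Trained networks look in a picture, given as the dict that the camera call returned (one of the last four; its "shot" number tells which), for a name from the list of things; names that differ only in an ending like _2 or _b are one class to them, and where a whole thing is asked for, a point or a joint stands for the part that bears it (a point fixed in the world has none). Each returns a list of dicts, best first, with "conf" (0 to 1); they miss things now and then, are a little off and sometimes report something else, mostly with a low value. They report only what shows in the picture. A call takes as long as a camera call. They do not tell look-alikes from the thing itself.
- env.outline_of(target, picture): "mask" (400x640 bool, what is visible of it) and "bbox" ([centre column, centre row, width, height] in pixels, round what is visible of it).
- env.tip_of(target, picture): "pixel" ([column, row] in pixels: a listed point, or the origin of a listed thing).
The state is a dict: "time_s": time; "q": joint angles; "qvel": joint speeds; "joint_efforts": joint torques, N m; "position": TCP position; "tool_rot": TCP orientation; "ft_force": force on the tool from outside, world axes, zero at the start; "wrist_torque": the same for the moment, N m; "grip_width": finger opening in m; "gripper_force": force on a finger pad.
Only numpy, scipy, OpenCV 4.12 (cv2) and the standard library are available. Lean on these libraries where they do the work, as an engineer would, in place of code of your own. Each camera call takes 0.05 s, during which the arm holds its last target. There are 200 camera calls.

TASK

Get the inspection stand ready for the next batch: free the magnifier arm by lifting its bolt out of the notch, sliding it away from the arm and dropping it into the other notch, then swing the arm out to the left until it is clear of the tray on the stand. Then lay the brass reference bar from that tray on the middle of the cork mat and lay every lens tube from the white sorting tray flat in a bay of its own on the stand, and after that swing the arm back so that its pointer stands right over the brass index tab. Leave the index tab, the blower and the slide box where they are and the bolt in its open notch.

Things in the scene. Friction and masses are not known exactly. Their poses are not given: they have to be found in the camera images.
- pivot (a point): Inspection stand, an aluminium board on the table. Point on the axis of the arm's upright pivot post, 107 mm above the table (post top 130 mm). Stand axes: x from the tray to the post (roughly away from the robot), y left, z up. The white bay tray lies 95 to 235 mm from the axis towards -x, 107 mm to each side; the bolt lies towards -y
- bay_0 (a point): centre of the floor of the left one of the tray's three bays, 16 mm above the table. Each bay is 115 mm long (x), 50 mm wide (y) and 7 mm deep; bays are parallel, 67 mm apart, with 17 mm wide walls between them whose tops are 23 mm above the table; axes as the stand's
- bay_1 (a point): the same of the middle bay; the reference bar lies there at the start
- bay_2 (a point): the same of the right bay
- swing_arm (a joint): angle of the magnifier arm about the post (rad): 0 = towards the stand's -x, over the middle bay, as bolted at the start; grows as it swings left; range -0.6 to 1.75. Level arm, underside at 100 mm, with an 80 mm round lens 185 mm from the post; stays where released (friction 0.3 N m, about 3 N at the handle). Clear of the tray beyond 1.05
- swing_handle (a point): middle of the upright black round handle on the arm (16 mm diameter, 114 to 164 mm above the table), 115 mm from the post's axis; the point is at 150 mm. Orientation turns with the arm: its x axis points from the handle to the post
- pointer (a point): tip of the steel pointer at the far end of the arm, 275 mm from the post's axis, hanging down to 68 mm above the table
- index_tip (a point): pointed top of the brass index tab, 60 mm above the table on the graduated arc in front of the tray, 275 mm from the post's axis; it stands 8 mm below the pointer when the arm is set to it. It can be anywhere between -0.45 and 0.45 rad on the arm's scale and must not be pushed
- bolt_run (a joint): travel of the bolt along the stand's -y axis, away from the post (m): 0 = closed, tip in the fork under the arm (the arm is then locked near 0); 0.055 = fully open, at its stop. It can run only while lifted (friction 0.6 N)
- bolt (a joint): lift of the bolt (m): 0 = cross pin down in a notch; it must be lifted 14 mm or more (at most 30) to pass from notch to notch, and sinks by its own weight (150 g). Over the notches (runs below 0.005 and above 0.050) it comes down to 0; let down between them it rests on the land at 0.014
- bolt_handle (a point): on the upright black round handle of the bolt (14 mm diameter; with the bolt down it reaches from 66 to 116 mm above the table; this point at 100 mm), 115 mm from the post towards the stand's -y when closed. The notched guide cheeks beneath end at 70 mm
- mat: brown cork mat 160 (x) x 100 (y) x 4 mm fixed in the white sorting tray (265 x 350 mm, floor 2 mm, rim 8 mm above the table); origin at the centre of its underside
- bar_base (a point): brass reference bar, 400 to 700 g, a trapezoid block: base 105 x 39 mm, top 84 x 25 mm, 36 mm high. Point at the centre of its underside; its long axis is this frame's x axis turned by -0.053 rad about z
- tube_a_mid (a point): black round lens tube, 31 mm diameter, 57 mm long, 80 g, with a square aluminium plate (34 x 34 x 5 mm) round it 21 mm each side of its middle, lying on the plates in the white sorting tray (floor 2 mm above the table). Point at its centre, 17 mm above what it lies on; x axis along the tube. Two or three of four such tubes are present (None if absent)
- tube_b_mid (a point): black round lens tube, 31 mm diameter, 57 mm long, 80 g, with a square aluminium plate (34 x 34 x 5 mm) round it 21 mm each side of its middle, lying on the plates in the white sorting tray (floor 2 mm above the table). Point at its centre, 17 mm above what it lies on; x axis along the tube. Two or three of four such tubes are present (None if absent)
- tube_c_mid (a point): black round lens tube, 31 mm diameter, 57 mm long, 80 g, with a square aluminium plate (34 x 34 x 5 mm) round it 21 mm each side of its middle, lying on the plates in the white sorting tray (floor 2 mm above the table). Point at its centre, 17 mm above what it lies on; x axis along the tube. Two or three of four such tubes are present (None if absent)
- tube_d_mid (a point): black round lens tube, 31 mm diameter, 57 mm long, 80 g, with a square aluminium plate (34 x 34 x 5 mm) round it 21 mm each side of its middle, lying on the plates in the white sorting tray (floor 2 mm above the table). Point at its centre, 17 mm above what it lies on; x axis along the tube. Two or three of four such tubes are present (None if absent)
- blower_1: bystander: black rubber air blower 54 mm wide, 100 mm tall, standing; origin at the centre of its underside
- slide_box_1: bystander: blue slide box 120 x 85 x 32 mm on the table to the left of the stand; origin at the centre of its underside
There are look-alikes about, which are no part of the job. Leave any orange look-alike of the part that bears tube_d_mid alone.

How it is judged (in metres and radians):
On the way, in this order (a step that is already met when the one before it is completed fails the run):
1. the bolt is out of the arm and down in its open notch (value of joint bolt_run above 0.045 m and value of joint bolt below 0.006 m), for 0.2 s.
2. the arm is swung to the left, clear of the tray (value of joint swing_arm above 1.05 rad), for 0.2 s.
3. the reference bar lies on the mat and every lens tube lies in a bay (x of bar_base in the frame of mat between -0.03 and 0.03 m and y of bar_base in the frame of mat between -0.03 and 0.03 m and z of bar_base in the frame of mat between 0 and 0.009 m and angle between bar_base's own z axis and vertical below 0.1 rad and ((x of tube_a_mid in the frame of bay_0 between -0.045 and 0.045 m and y of tube_a_mid in the frame of bay_0 between -0.012 and 0.012 m and z of tube_a_mid in the frame of bay_0 between 0.013 and 0.0205 m) or (x of tube_a_mid in the frame of bay_1 between -0.045 and 0.045 m and y of tube_a_mid in the frame of bay_1 between -0.012 and 0.012 m and z of tube_a_mid in the frame of bay_1 between 0.013 and 0.0205 m) or (x of tube_a_mid in the frame of bay_2 between -0.045 and 0.045 m and y of tube_a_mid in the frame of bay_2 between -0.012 and 0.012 m and z of tube_a_mid in the frame of bay_2 between 0.013 and 0.0205 m)) and ((x of tube_b_mid in the frame of bay_0 between -0.045 and 0.045 m and y of tube_b_mid in the frame of bay_0 between -0.012 and 0.012 m and z of tube_b_mid in the frame of bay_0 between 0.013 and 0.0205 m) or (x of tube_b_mid in the frame of bay_1 between -0.045 and 0.045 m and y of tube_b_mid in the frame of bay_1 between -0.012 and 0.012 m and z of tube_b_mid in the frame of bay_1 between 0.013 and 0.0205 m) or (x of tube_b_mid in the frame of bay_2 between -0.045 and 0.045 m and y of tube_b_mid in the frame of bay_2 between -0.012 and 0.012 m and z of tube_b_mid in the frame of bay_2 between 0.013 and 0.0205 m)) and ((x of tube_c_mid in the frame of bay_0 between -0.045 and 0.045 m and y of tube_c_mid in the frame of bay_0 between -0.012 and 0.012 m and z of tube_c_mid in the frame of bay_0 between 0.013 and 0.0205 m) or (x of tube_c_mid in the frame of bay_1 between -0.045 and 0.045 m and y of tube_c_mid in the frame of bay_1 between -0.012 and 0.012 m and z of tube_c_mid in the frame of bay_1 between 0.013 and 0.0205 m) or (x of tube_c_mid in the frame of bay_2 between -0.045 and 0.045 m and y of tube_c_mid in the frame of bay_2 between -0.012 and 0.012 m and z of tube_c_mid in the frame of bay_2 between 0.013 and 0.0205 m)) and ((x of tube_d_mid in the frame of bay_0 between -0.045 and 0.045 m and y of tube_d_mid in the frame of bay_0 between -0.012 and 0.012 m and z of tube_d_mid in the frame of bay_0 between 0.013 and 0.0205 m) or (x of tube_d_mid in the frame of bay_1 between -0.045 and 0.045 m and y of tube_d_mid in the frame of bay_1 between -0.012 and 0.012 m and z of tube_d_mid in the frame of bay_1 between 0.013 and 0.0205 m) or (x of tube_d_mid in the frame of bay_2 between -0.045 and 0.045 m and y of tube_d_mid in the frame of bay_2 between -0.012 and 0.012 m and z of tube_d_mid in the frame of bay_2 between 0.013 and 0.0205 m))), for 0.2 s.
At the end, for the whole second after the job is handed in: Bolt out over 45 mm and down in its notch (lift under 6 mm); bar flat on the mat, within 30 mm of its middle each way; every tube present flat in a bay, its centre within 12 mm of the bay's middle line; arm at rest, pointer within 8 mm of the index tip seen from above (all of step 1 and all of step 3 and horizontal distance between pointer and index_tip below 0.008 m and velocity of joint swing_arm between -0.02 and 0.02 rad/s); the robot touches nothing.
It fails at once if the index tab is pushed along its arc (over 5 mm) (distance of index_tip from where it was at the start of the episode above 0.005 m).
It fails at once if the blower is moved over 30 mm (distance of blower_1 from where it was at the start of the episode above 0.03 m).
It fails at once if the slide box is moved over 30 mm (distance of slide_box_1 from where it was at the start of the episode above 0.03 m).
Of tube_a, tube_b, tube_c, tube_d only 2 to 3 are there at a start; the rules pass over those that are not, and their reading is None.
At some moment in a run one of tube_a, tube_b, tube_c, tube_d may be knocked a few centimetres aside while the robot is not near it.
Once in a run the grip may slacken for a moment while it holds something.
It also fails if it takes over 210 s, if anything falls off the work surface, if the arm or the gripper's body presses on something with over 40 N, if the wrist force passes 120 N, or if a joint passes its speed limit or range.

## Working session

There is one attempt and no reset: what is moved stays moved. The work goes in short steps, Python scripts to look and compute and a tool call to move; the robot and the scene stay as the last step left them, time stands still between calls to the robot, and variables do not carry over. Pictures are saved under pics/ and viewed, at most 14 in all, crops included, and the job is handed in when it is done.

Besides the shell and the picture viewer there is one more tool, called after ">>>" by a JSON object that holds its "op" and its "data". move_arm: Moves the arm, as the interface text tells. Its arguments: {"type":"object","properties":{"plan":{"type":"array"},"squeeze":{"type":"number"}},"required":["plan"]}

```bash
ls && mkdir -p pics
cat > h.py <<'E'
import numpy as np, cv2
from rig import env
np.set_printoptions(precision=4,suppress=True)
def K(p):
    f=200/np.tan(np.radians(p["fov_y"])/2)
    return np.array([[f,0,p["cx"]],[0,f,p["cy"]],[0,0,1.]])
def ray(p,px):
    u=cv2.undistortPoints(np.array([[px]],float),K(p),np.array(p["distortion"],float))[0,0]
    R=np.array(p["R"]);t=np.array(p["t"])
    return -R.T@t, R.T@np.array([u[0],u[1],1.])
def atz(p,px,z):
    c,d=ray(p,px); return c+d*(z-c[2])/d[2]
def proj(p,X):
    R=np.array(p["R"]);t=np.array(p["t"])
    return cv2.projectPoints(np.array(X,float).reshape(-1,1,3),cv2.Rodrigues(R)[0],t,K(p),np.array(p["distortion"],float))[0].reshape(-1,2)
def save(p,name,crop=None,scale=1):
    im=p["color"][:,:,::-1]
    if crop: x0,y0,x1,y1=crop; im=im[y0:y1,x0:x1]
    cv2.imwrite("pics/"+name,cv2.resize(im,None,fx=scale,fy=scale,interpolation=cv2.INTER_CUBIC))
E
python3 - <<'E'
from h import *
Z=dict(pivot=.107,bay_0=.016,bay_1=.016,bay_2=.016,swing_handle=.15,pointer=.068,index_tip=.06,bolt_handle=.1,mat=0.002,bar_base=.016,tube_a_mid=.019,blower_1=0,slide_box_1=0)
for n in ["scene","side"]:
    p=env.get_image(n); save(p,n+"0.png"); print(n,"cam",-np.array(p["R"]).T@np.array(p["t"]))
    for k,z in Z.items():
        for r in env.tip_of(k,p)[:5]:
            if r["conf"]>.15: print(k,round(r["conf"],2),np.round(r["pixel"],1),atz(p,r["pixel"],z)[:2])
print(env.observe()["position"],env.observe()["tool_rot"])
E
```

```text
pics
scene cam [ 0.1061 -0.6863  0.9967]
pivot 0.93 [315.3 166.6] [0.6551 0.1573]
bay_0 0.95 [284.5 218.5] [0.4964 0.0899]
bay_0 0.7 [262.1 196.9] [0.4818 0.2122]
bay_0 0.64 [271.9 204.7] [0.4919 0.1636]
bay_1 0.95 [284.5 218.5] [0.4964 0.0899]
bay_1 0.7 [262.1 196.9] [0.4818 0.2122]
bay_1 0.64 [271.9 204.7] [0.4919 0.1636]
bay_2 0.95 [284.5 218.5] [0.4964 0.0899]
bay_2 0.7 [262.1 196.9] [0.4818 0.2122]
bay_2 0.64 [271.9 204.7] [0.4919 0.1636]
swing_handle 0.57 [282.9 169.5] [0.5384 0.1587]
pointer 0.78 [240.8 210.9] [0.3801 0.1469]
index_tip 0.64 [265.5 231.5] [0.4071 0.0413]
index_tip 0.58 [261.5 192.2] [0.4732 0.1915]
bolt_handle 0.52 [337.5 191.9] [0.6532 0.0294]
mat 0.62 [352.1 286.8] [ 0.5331 -0.219 ]
bar_base 0.91 [274.4 205.8] [0.4963 0.155 ]
bar_base 0.68 [239.1 208.4] [0.3956 0.2063]
tube_a_mid 0.68 [260.2 196.1] [0.4771 0.2161]
blower_1 0.54 [392.6 254.9] [ 0.6997 -0.1954]
slide_box_1 0.57 [273.7 206.6] [0.499  0.1668]
slide_box_1 0.48 [228.1 165.1] [0.4601 0.4364]
side cam [ 1.2932 -0.7521  1.1719]
pivot 0.86 [378.1 181.3] [0.655  0.1623]
bay_0 0.96 [331.7 176.9] [0.4735 
[... 185 characters left out ...]
47.8 169.5] [0.4889 0.2156]
bay_2 0.96 [331.7 176.9] [0.4735 0.1516]
bay_2 0.61 [319.  187.5] [0.4771 0.0862]
bay_2 0.57 [347.8 169.5] [0.4889 0.2156]
swing_handle 0.76 [344.2 156. ] [0.5335 0.1421]
pointer 0.9 [311.1 151.9] [0.377  0.1539]
pointer 0.22 [228.8 237.7] [ 0.4657 -0.2734]
index_tip 0.56 [291.2 174.4] [0.4007 0.0368]
bolt_handle 0.5 [353.5 202.8] [0.6551 0.0479]
mat 0.96 [258.1 255. ] [ 0.5301 -0.2283]
mat 0.5 [294.1 171.8] [0.3521 0.0938]
bar_base 0.66 [336.8 179.9] [0.4957 0.1525]
blower_1 0.73 [305.7 283. ] [ 0.6997 -0.2021]
slide_box_1 0.56 [383.7 137.3] [0.4594 0.45  ]
[ 0.1661 -0.5243  0.2313] [[ 0.9533  0.302  -0.    ]
 [ 0.302  -0.9533  0.0001]
 [ 0.     -0.0001 -1.    ]]
```

View pics/scene0.png

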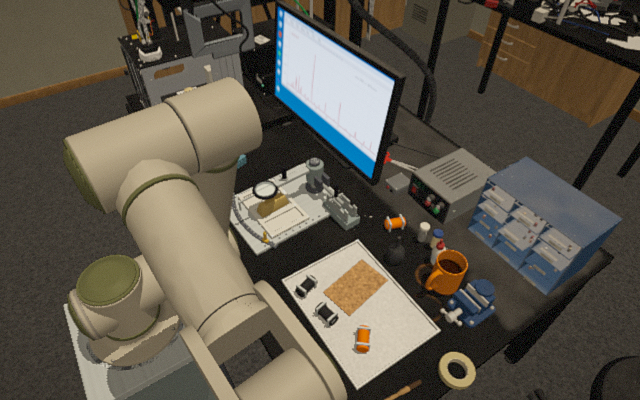

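View pics/side0.png

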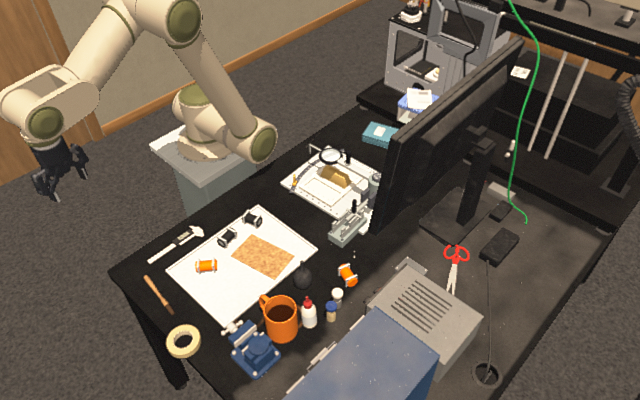

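```bash
cat >> h.py <<'E'
def tri(obs):
    A=np.zeros((3,3));b=np.zeros(3)
    for p,px in obs:
        c,d=ray(p,px);d/=np.linalg.norm(d);M=np.eye(3)-np.outer(d,d);A+=M;b+=M@c
    X=np.linalg.solve(A,b); return X,[round(float(np.linalg.norm(proj(p,X)[0]-px)),1) for p,px in obs]
def go(pos,yaw):
    """print shift (cm, tool axes) and turn about tool z (deg) from now to pos with tool x at world yaw, pointing down"""
    s=env.observe();R=np.array(s["tool_rot"]);a=np.radians(yaw)
    T=np.array([[np.cos(a),np.sin(a),0],[np.sin(a),-np.cos(a),0],[0,0,-1]])
    rv=np.degrees(cv2.Rodrigues(R.T@T)[0].ravel());d=100*R.T@(np.array(pos)-s["position"])
    print("pos",np.array(s["position"]),"yaw",round(float(np.degrees(np.arctan2(R[1,0],R[0,0]))),2),"turn",rv.round(2),"shift",d.round(2))
E
python3 - <<'E'
from h import *
w=env.get_image("wrist");s=env.observe();R=np.array(s["tool_rot"])
c=-np.array(w["R"]).T@np.array(w["t"]);print("cam in tool",R.T@(c-s["position"]),"axes\n",R.T@np.array(w["R"]).T,w["fov_y"])
a=env.get_image("scene");b=env.get_image("side")
print("mon corner R",tri([(a,[374,180]),(b,[374,228])]),)
for t in ([306,287],[326,314],[363,338],[395,223]): print(atz(a,t,.019))
for t in ([252,219],[228,237],[207,266],[347,276]): print(atz(b,t,.019))
go([.42,.1,.38],0)
E
```

```text
cam in tool [ 0.0742 -0.0005 -0.1427] axes
 [[-0.0003 -0.9558 -0.294 ]
 [ 1.      0.0001 -0.0014]
 [ 0.0013 -0.294   0.9558]] 60.151800230674695
mon corner R (array([0.7693, 0.0002, 0.1157]), [0.5, 0.5])
[ 0.4202 -0.1592  0.019 ]
[ 0.4208 -0.2557  0.019 ]
[ 0.4612 -0.3598  0.019 ]
[ 0.7744 -0.115   0.019 ]
[ 0.4231 -0.1561  0.019 ]
[ 0.4251 -0.2521  0.019 ]
[ 0.4647 -0.3601  0.019 ]
[ 0.7769 -0.1164  0.019 ]
pos [ 0.1661 -0.5243  0.2313] yaw 17.58 turn [ 0.    0.   17.58] shift [ 43.06 -51.85 -14.87]
```

>>> {"op": "move_arm", "data": {"plan": [[0,0,0,15.8,-17.5,-5.6,1],[0,0,0,15.8,-17.5,-5.6,1],[0,0,0,15.8,-17.5,-5.6,1],[0,0,0,15.8,-17.5,-5.6,1],[0,0,0,15.8,-17.5,-5.6,1]]}}

```text
time_s: 2.05
position: [0.2643, -0.3076, 0.288]
tool_rot: [[0.953, 0.302, 0.0], [0.302, -0.953, -0.001], [0.0, 0.001, -1.0]]
ft_force: [0.6, -0.7, -0.1]
grip_width: 0.0855
gripper_force: 0.0
```

>>> {"op": "move_arm", "data": {"plan": [[0,0,0,15.8,-17.5,-5.6,1],[0,0,0,15.8,-17.5,-5.6,1],[0,0,0,15.8,-17.5,-5.6,1],[0,0,0,15.8,-17.5,-5.6,1],[0,0,0,15.8,-17.5,-5.6,1]]}}

```text
time_s: 2.55
position: [0.362, -0.093, 0.3443]
tool_rot: [[0.953, 0.303, 0.001], [0.303, -0.953, -0.001], [0.001, 0.001, -1.0]]
ft_force: [1.4, -0.6, 0.2]
grip_width: 0.0856
gripper_force: 0.0
```

>>> {"op": "move_arm", "data": {"plan": [[0,0,0,15.8,-17.5,-5.6,1],[0,0,0,15.8,-17.5,-5.6,1],[0,0,0,15.8,-17.5,-5.6,1],[0,0,0,15.8,-17.5,-5.6,1],[0,0,0,15.8,-17.5,-5.6,1]]}}

```text
time_s: 3.05
position: [0.4598, 0.1219, 0.4]
tool_rot: [[0.953, 0.303, 0.001], [0.303, -0.953, 0.0], [0.001, 0.0, -1.0]]
ft_force: [-0.3, -1.1, 0.2]
grip_width: 0.0853
gripper_force: 0.0
```

>>> {"op": "move_arm", "data": {"plan": [[0,0,-41,0,0,0,1],[0,0,-41,0,0,0,1],[0,0,-41,0,0,0,1],[0,0,-41,0,0,0,1],[0,0,-41,0,0,0,1]]}}

```text
time_s: 3.55
position: [0.4594, 0.1194, 0.3994]
tool_rot: [[0.516, 0.856, 0.0], [0.856, -0.516, -0.0], [0.0, 0.0, -1.0]]
ft_force: [0.8, -0.7, -1.0]
grip_width: 0.0855
gripper_force: 0.0
```

>>> {"op": "move_arm", "data": {"plan": [[0,0,-41,0,0,0,1],[0,0,-41,0,0,0,1],[0,0,-41,0,0,0,1],[0,0,-41,0,0,0,1],[0,0,-41,0,0,0,1]]}}

```text
time_s: 4.05
position: [0.4594, 0.1193, 0.3994]
tool_rot: [[-0.172, 0.985, 0.0], [0.985, 0.172, 0.0], [0.0, 0.0, -1.0]]
ft_force: [0.1, 0.7, -0.5]
grip_width: 0.0854
gripper_force: 0.0
```

>>> {"op": "move_arm", "data": {"plan": [[0,0,-41,0,0,0,1],[0,0,-41,0,0,0,1],[0,0,-41,0,0,0,1],[0,0,-41,0,0,0,1],[0,0,-41,0,0,0,1]]}}

```text
time_s: 4.55
position: [0.4594, 0.1193, 0.3993]
tool_rot: [[-0.776, 0.631, 0.0], [0.631, 0.776, 0.0], [0.0, 0.0, -1.0]]
ft_force: [0.5, -0.3, 0.5]
grip_width: 0.0855
gripper_force: 0.0
```

>>> {"op": "move_arm", "data": {"plan": [[0,0,-41,0,0,0,1],[0,0,-41,0,0,0,1],[0,0,-41,0,0,0,1],[0,0,-41,0,0,0,1],[0,0,-41,0,0,0,1]]}}

```text
time_s: 5.05
position: [0.4594, 0.1193, 0.3994]
tool_rot: [[-0.999, -0.033, 0.0], [-0.033, 0.999, -0.0], [-0.0, -0.0, -1.0]]
ft_force: [0.3, 1.1, -0.2]
grip_width: 0.0857
gripper_force: 0.0
```

Run:
```python
from h import *
Z=dict(pivot=.107,bay_0=.016,swing_handle=.15,pointer=.068,index_tip=.06,bolt_handle=.1,bar_base=.016)
ps=[env.get_image(n) for n in ("wrist","scene","side")]
save(ps[0],"w1.png")
for k,z in Z.items():
    for p in ps[:1]:
        for r in env.tip_of(k,p)[:4]:
            if r["conf"]>.15: print(k,round(r["conf"],2),np.round(r["pixel"],1),atz(p,r["pixel"],z)[:2])
```

```text
pivot 0.7 [349.6 288.2] [0.6478 0.1652]
pivot 0.2 [528.6 151.7] [0.444  0.3824]
bay_0 0.85 [301.3 169.8] [0.4969 0.0885]
bay_0 0.55 [387.1 161.4] [0.4794 0.2206]
bay_0 0.34 [351.4 228. ] [0.5912 0.1718]
swing_handle 0.58 [351.8 226.3] [0.536  0.1582]
pointer 0.91 [348.9  87.9] [0.3744 0.1519]
index_tip 0.42 [268.7 103.8] [0.3982 0.0456]
bolt_handle 0.67 [267.  285.5] [0.6516 0.0458]
```

View pics/w1.png

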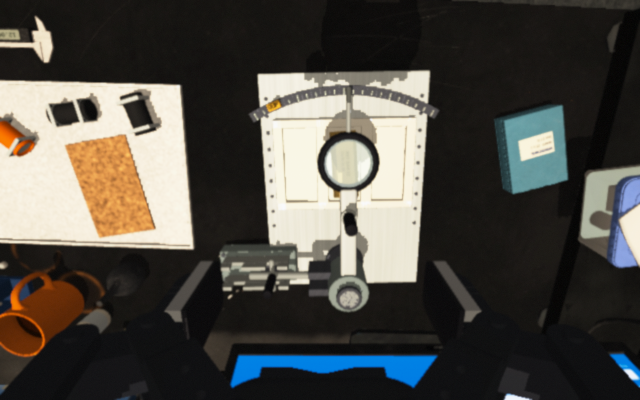

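>>> {"op": "move_arm", "data": {"plan": [[0,0,0,-19.2,-7.9,5,0.3],[0,0,0,-19.2,-7.9,5,0.3],[0,0,0,-19.2,-7.9,5,0.3],[0,0,0,-19.2,-7.9,5,0.3],[0,0,0,-19.2,-7.9,5,0.3]]}}

```text
time_s: 6.05
position: [0.6565, 0.0434, 0.3447]
tool_rot: [[-1.0, -0.025, -0.006], [-0.025, 1.0, 0.0], [0.006, 0.0, -1.0]]
ft_force: [0.4, -0.4, -1.5]
grip_width: 0.0555
gripper_force: 0.0
```

>>> {"op": "move_arm", "data": {"plan": [[0,0,0,0,0,14,0.3],[0,0,0,0,0,14,0.3],[0,0,0,0,0,14,0.3],[0,0,0,0,0,14,0.3]]}}

```text
time_s: 6.45
position: [0.6513, 0.0458, 0.2035]
tool_rot: [[-1.0, -0.027, -0.012], [-0.027, 1.0, 0.001], [0.012, 0.002, -1.0]]
ft_force: [0.5, 0.0, 0.1]
grip_width: 0.0554
gripper_force: 0.0
```

Run:
```python
from h import *
p=env.get_image("wrist"); save(p,"w2.png")
for k,z in dict(pivot=.107,bolt_handle=.1,swing_handle=.15).items():
    for r in env.tip_of(k,p)[:3]: print(k,round(r["conf"],2),np.round(r["pixel"],1),atz(p,r["pixel"],z)[:2])
print(proj(p,[[.654,.046,.116],[.654,.046,.07],[.652,.161,.13]]))
go([.654,.046,.081],182)
```

```text
pivot 0.96 [480.5 207.6] [0.6504 0.1624]
bolt_handle 0.81 [326.5 205.7] [0.654  0.0496]
swing_handle 0.6 [536.4  25.8] [0.5367 0.1556]
[[321.7755 212.3483]
 [321.7291 194.8288]
 [493.0465 220.2389]]
pos [0.6546 0.0456 0.2125] yaw -178.43 turn [-0.04  0.3  -0.43] shift [ 0.13  0.05 13.15]
```

View pics/w2.png

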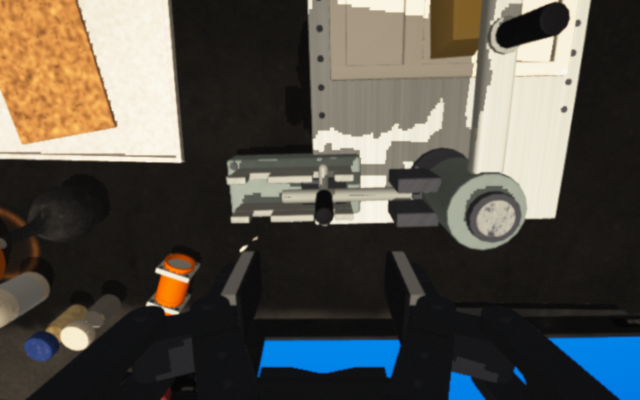

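>>> {"op": "move_arm", "data": {"plan": [[0,0,0,0.1,0.3,13.1,0.3],[0,0,0,0.1,0.3,13.1,0.3],[0,0,0,0.1,0.3,13.1,0.3],[0,0,0,0.1,0.3,13.1,0.3]]}}

```text
time_s: 7.05
position: [0.6515, 0.0488, 0.0762]
tool_rot: [[-1.0, -0.028, -0.005], [-0.028, 1.0, 0.0], [0.005, 0.001, -1.0]]
ft_force: [-0.9, -0.1, 1.0]
grip_width: 0.0555
gripper_force: 0.0
```

>>> {"op": "move_arm", "data": {"plan": [[0,0,0,0,0,0,-1],[0,0,0,0,0,0,-1],[0,0,0,0,0,0,-1],[0,0,0,0,0,0,-1],[0,0,0,0,0,0,-1]], "squeeze": 40}}

```text
time_s: 7.55
position: [0.6539, 0.0474, 0.0813]
tool_rot: [[-1.0, -0.027, 0.005], [-0.027, 1.0, -0.002], [-0.005, -0.002, -1.0]]
ft_force: [-1.5, -4.5, 7.2]
grip_width: 0.0131
gripper_force: 39.1
```

>>> {"op": "move_arm", "data": {"plan": [[0,0,0,0,0,-1.1,-1],[0,0,0,0,0,-2.2,-1],[0,0,0,0,0,-2.2,-1],[0,0,0,0,0,-2.2,-1]]}}

```text
time_s: 7.95
position: [0.6534, 0.0476, 0.1014]
tool_rot: [[-1.0, -0.027, 0.003], [-0.027, 1.0, -0.002], [-0.003, -0.002, -1.0]]
ft_force: [4.0, -5.4, -1.1]
grip_width: 0.0129
gripper_force: 39.0
```

>>> {"op": "move_arm", "data": {"plan": [[0,0,0,0,-1.8,0,-1],[0,0,0,0,-3.6,0,-1],[0,0,0,0,-5.4,0,-1],[0,0,0,0,-5.4,0,-1],[0,0,0,0,-5.4,0,-1]]}}

```text
time_s: 8.45
position: [0.6556, -0.0061, 0.101]
tool_rot: [[-1.0, -0.027, 0.005], [-0.027, 1.0, 0.0], [-0.005, 0.0, -1.0]]
ft_force: [8.5, 0.2, -1.3]
grip_width: 0.013
gripper_force: 39.3
```

Moved without resistance in y; lower it and release.

>>> {"op": "move_arm", "data": {"plan": [[0,0,0,0,0,1.1,-1],[0,0,0,0,0,2.1,-1],[0,0,0,0,0,2.1,-1],[0,0,0,0,0,2.1,0.3],[0,0,0,0,0,2.1,0.3]]}}

```text
time_s: 8.95
position: [0.6535, -0.0053, 0.0792]
tool_rot: [[-1.0, -0.028, -0.001], [-0.028, 1.0, 0.001], [0.001, 0.001, -1.0]]
ft_force: [0.0, 0.5, -0.1]
grip_width: 0.0411
gripper_force: 0.0
```

>>> {"op": "move_arm", "data": {"plan": [[0,0,0,0,0,0,0.3],[0,0,0,0,0,0,0.3],[0,0,0,0,0,-14,0.3],[0,0,0,0,0,-14,0.3],[0,0,0,0,0,-14,0.3]]}}

```text
time_s: 9.45
position: [0.6539, -0.0053, 0.2222]
tool_rot: [[-1.0, -0.028, 0.002], [-0.028, 1.0, -0.0], [-0.002, -0.0, -1.0]]
ft_force: [0.5, 0.1, -0.6]
grip_width: 0.0555
gripper_force: 0.0
```

Run:
```python
from h import *
p=env.get_image("wrist"); save(p,"w3.png",(200,100,520,300),2)
for k,z in dict(pivot=.107,bolt_handle=.1,swing_handle=.15).items():
    for r in env.tip_of(k,p)[:3]: print(k,round(r["conf"],2),np.round(r["pixel"],1),atz(p,r["pixel"],z)[:2])
X=[[.656,-.007,.116],[.656,-.007,.130]]
print(proj(p,X))
for n in ("scene","side"):
    q=env.get_image(n)
    for r in env.tip_of("swing_handle",q)[:1]: print(n,atz(q,r["pixel"],.15))
go([.5365,.157,.24],182)
```

```text
pivot 0.67 [537.2 199. ] [0.6518 0.1643]
bolt_handle 0.72 [322.8 197.8] [ 0.6576 -0.0045]
swing_handle 0.84 [610.3  28.2] [0.5361 0.1574]
[[319.5475 201.8778]
 [319.4073 207.7541]]
scene [0.5353 0.151  0.15  ]
side [0.534 0.149 0.15 ]
pos [ 0.6535 -0.0053  0.2176] yaw -178.42 turn [ 0.04 -0.18 -0.42] shift [11.25 16.55 -2.19]
```

View pics/w3.png

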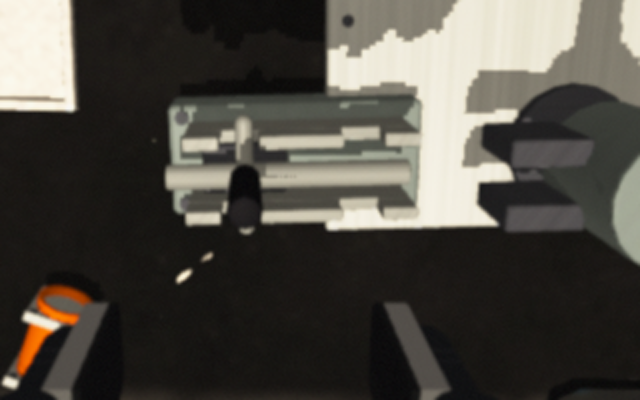

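>>> {"op": "move_arm", "data": {"plan": [[0,0,0,0,0,-2.2,0.3],[0,0,0,11.3,16.5,-2.2,0.3],[0,0,0,11.3,16.5,-2.2,0.3],[0,0,0,11.3,16.5,-2.2,0.3],[0,0,0,11.3,16.5,-2.2,0.3]]}}

```text
time_s: 10.35
position: [0.5348, 0.1577, 0.2403]
tool_rot: [[-1.0, -0.027, -0.002], [-0.027, 1.0, -0.0], [0.002, 0.0, -1.0]]
ft_force: [1.7, 1.6, 0.9]
grip_width: 0.0555
gripper_force: 0.0
```

>>> {"op": "move_arm", "data": {"plan": [[0,0,0,0,0,0,0.3],[0,0,0,0,0,5,0.3],[0,0,0,0,0,10.5,0.3],[0,0,0,0,0,10.5,0.3],[0,0,0,0,0,10.5,0.3]]}}

```text
time_s: 10.85
position: [0.5366, 0.1562, 0.1361]
tool_rot: [[-1.0, -0.027, -0.002], [-0.027, 1.0, -0.0], [0.002, -0.0, -1.0]]
ft_force: [0.4, 0.5, 0.4]
grip_width: 0.0555
gripper_force: 0.0
```

>>> {"op": "move_arm", "data": {"plan": [[0,0,0,0,0,0,-0.3],[0,0,0,0,0,0,-1],[0,0,0,0,0,0,-1],[0,0,0,0,0,0,-1],[0,0,0,0,0,0,-1]], "squeeze": 30}}

```text
time_s: 11.35
position: [0.5372, 0.1564, 0.1381]
tool_rot: [[-1.0, -0.027, 0.003], [-0.027, 1.0, 0.0], [-0.003, 0.0, -1.0]]
ft_force: [-0.5, -0.6, 6.1]
grip_width: 0.015
gripper_force: 29.1
```

Run:
```python
from h import *
s=env.observe();print(s["position"],s["ft_force"],s["grip_width"],s["q"])
p=env.get_image("wrist")
for k,z in dict(pivot=.107,index_tip=.06,pointer=.068).items():
    for r in env.tip_of(k,p)[:2]: print(k,round(r["conf"],2),np.round(r["pixel"],1),atz(p,r["pixel"],z)[:2])
```

```text
[0.5372 0.1564 0.1381] [-0.5139 -0.6274  6.107 ] 0.01504423340848174 [  4.1159  27.458   81.4435  -0.008   70.904  -87.456 ]
```

>>> {"op": "move_arm", "data": {"plan": [[0,0,7.5,-0.1,1.5,0,-1],[0,0,15,-0.39,2.98,0,-1],[0,0,22.5,-0.88,4.4,0,-1],[0,0,30,-1.54,5.75,0,-1],[0,0,37.5,-2.38,7.0,0,-1]]}}

```text
time_s: 12.05
position: [0.5579, 0.2277, 0.1381]
tool_rot: [[-0.807, 0.591, 0.0], [0.591, 0.807, -0.0], [-0.0, 0.0, -1.0]]
ft_force: [-4.6, -2.9, 7.3]
grip_width: 0.015
gripper_force: 29.4
```

>>> {"op": "move_arm", "data": {"plan": [[0,0,7.5,-0.1,1.5,0,-1],[0,0,15,-0.39,2.98,0,-1],[0,0,22.5,-0.88,4.4,0,-1],[0,0,30,-1.54,5.75,0,-1],[0,0,37.5,-2.38,7.0,0,-1]]}}

```text
time_s: 12.55
position: [0.6181, 0.2714, 0.1382]
tool_rot: [[-0.281, 0.96, -0.0], [0.96, 0.281, 0.002], [0.002, 0.0, -1.0]]
ft_force: [-6.2, 1.7, 7.6]
grip_width: 0.0148
gripper_force: 29.4
```

>>> {"op": "move_arm", "data": {"plan": [[0,0,0,0,0,0,-1],[0,0,0,0,0,0,-1],[0,0,0,0,0,0,-1]]}}

```text
time_s: 12.85
position: [0.6189, 0.2716, 0.1382]
tool_rot: [[-0.286, 0.958, 0.003], [0.958, 0.286, 0.003], [0.003, 0.004, -1.0]]
ft_force: [-1.5, 6.0, 4.8]
grip_width: 0.0149
gripper_force: 29.5
```

Run:
```python
from h import *
s=env.observe();print(s["position"],s["ft_force"],s["grip_width"])
q=env.get_image("side")
for k,z in dict(pivot=.107,swing_handle=.15,index_tip=.06,pointer=.068).items():
    for r in env.tip_of(k,q)[:2]: print(k,round(r["conf"],2),np.round(r["pixel"],1),atz(q,r["pixel"],z)[:2])
```

```text
[0.6189 0.2716 0.1382] [-1.4672  5.9889  4.7888] 0.014905853992210633
pivot 0.55 [378.2 181.7] [0.6563 0.1611]
index_tip 0.51 [294.2 174.5] [0.4082 0.0431]
```

>>> {"op": "move_arm", "data": {"plan": [[0,0,0,0,0,0,0.3],[0,0,0,0,0,0,0.3],[0,0,0,0,0,0,0.3],[0,0,0,0,0,0,0.3],[0,0,0,0,0,-3,0.3]]}}

```text
time_s: 13.6
position: [0.6171, 0.2692, 0.1626]
tool_rot: [[-0.285, 0.958, -0.008], [0.959, 0.285, -0.002], [0.0, -0.008, -1.0]]
ft_force: [0.6, -0.0, -0.4]
grip_width: 0.0558
gripper_force: 0.0
```

>>> {"op": "move_arm", "data": {"plan": [[0,0,0,0,0,-17,0.3],[0,0,0,0,0,-17,0.3],[0,0,0,0,0,-17,0.3],[0,0,0,0,0,-17,0.3]]}}

```text
time_s: 14.0
position: [0.6188, 0.2698, 0.3423]
tool_rot: [[-0.285, 0.958, 0.008], [0.958, 0.285, 0.002], [-0.001, 0.008, -1.0]]
ft_force: [0.3, -0.4, 0.4]
grip_width: 0.0553
gripper_force: 0.0
```

>>> {"op": "move_arm", "data": {"plan": [[0,0,-37.5,-8.8,-19,0,1],[0,0,-37.5,-8.8,-19,0,1],[0,0,-37.5,-8.8,-19,0,1],[0,0,-37.5,-8.8,-19,0,1],[0,0,-37.5,-8.8,-19,0,1]]}}

```text
time_s: 14.5
position: [0.4582, 0.1293, 0.3371]
tool_rot: [[-0.812, 0.584, 0.0], [0.584, 0.812, -0.001], [-0.0, -0.0, -1.0]]
ft_force: [2.1, 0.5, 0.9]
grip_width: 0.0854
gripper_force: 0.0
```

>>> {"op": "move_arm", "data": {"plan": [[0,0,-37.5,0,0,0,1],[0,0,-37.5,0,0,0,1],[0,0,-37.5,0,0,0,1],[0,0,-37.5,0,0,0,1],[0,0,-37.5,0,0,0,1]]}}

```text
time_s: 15.0
position: [0.4615, 0.1311, 0.3364]
tool_rot: [[-0.999, -0.032, -0.0], [-0.032, 0.999, -0.0], [0.0, -0.0, -1.0]]
ft_force: [-0.1, -0.0, -0.1]
grip_width: 0.0857
gripper_force: 0.0
```

Run:
```python
from h import *
s=env.observe();print(s["position"],np.array(s["tool_rot"])[:,0])
p=env.get_image("wrist"); save(p,"w4.png")
for k,z in dict(pivot=.107,bay_0=.016,index_tip=.06,pointer=.068,swing_handle=.15,bar_base=.016,mat=.002,tube_a_mid=.019,bolt_handle=.1).items():
    for r in env.tip_of(k,p)[:4]:
        if r["conf"]>.25: print(k,round(r["conf"],2),np.round(r["pixel"],1),atz(p,r["pixel"],z)[:2])
```

```text
[0.4615 0.1311 0.3364] [-0.9995 -0.0322  0.    ]
pivot 0.93 [342.6 314.3] [0.6494 0.1631]
bay_0 0.89 [387.3 169.9] [0.4819 0.2212]
bay_0 0.58 [290.5 172.6] [0.4899 0.0889]
bay_0 0.5 [543.3 249. ] [0.5934 0.4636]
index_tip 0.74 [252.2 108.6] [0.4044 0.0473]
pointer 0.81 [542.6 248.2] [0.5689 0.4248]
swing_handle 0.64 [543.7 156.7] [0.4359 0.3454]
bar_base 0.6 [338.9 169.7] [0.4837 0.155 ]
mat 0.76 [ 78.  193.1] [ 0.5327 -0.2207]
mat 0.72 [249.4 104.1] [0.4013 0.0324]
bolt_handle 0.79 [212.  312.6] [ 0.6574 -0.0038]
```

View pics/w4.png

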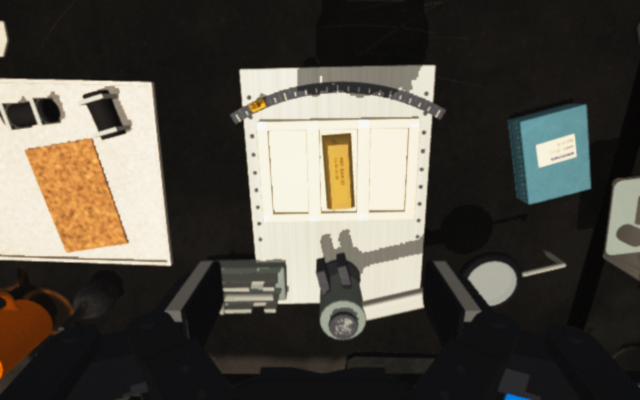

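Run:
```python
from h import *
p=env.get_image("wrist")
m=env.outline_of("bar_base",p)[0];print(m["conf"],m["bbox"])
def fit(mask,z):
    c=np.argwhere(mask)[:,::-1].astype(float)
    P=np.array([atz(p,x,z)[:2] for x in c])
    (cx,cy),(w,h),a=cv2.minAreaRect((P*1000).astype(np.float32)); 
    if w<h: w,h=h,w; a+=90
    print("rect",cx,cy,w,h,"long-axis",(a+90)%180-90); return P
hsv=cv2.cvtColor(p["color"],cv2.COLOR_RGB2HSV)
fit(m["mask"],.045)
fit(m["mask"],.016)
for r in env.outline_of("mat",p)[:1]: print(r["conf"]);fit(r["mask"],.006)
for r in env.outline_of("tube_a_mid",p)[:4]: print(r["conf"],r["bbox"]);fit(r["mask"],.019)
for n in ("scene","side"):
    q=env.get_image(n)
    for r in env.outline_of("tube_a_mid",q)[:6]: print(n,r["conf"],r["bbox"])
go([.485,.155,.12],182)
```

```text
0.76 [338.2, 171.9, 34.6, 78.1]
rect 481.9844970703125 153.28219604492188 100.51080322265625 38.54134750366211 long-axis 6.247773170471191
rect 488.43621826171875 154.87623596191406 107.22602081298828 41.11635971069336 long-axis 6.247847080230713
0.83
rect 538.6997680664062 -219.8265380859375 159.9765625 102.9342041015625 long-axis 11.434967994689941
0.62 [90.7, 304.9, 63.2, 48.7]
rect 713.4313354492188 -228.90460205078125 133.76893615722656 51.9875602722168 long-axis -46.25900650024414
side 0.63 [253.1, 220.2, 19.3, 13.7]
side 0.3 [345.1, 220.3, 25.6, 22.7]
side 0.27 [330.1, 197.5, 103.0, 100.8]
pos [0.4616 0.1313 0.3363] yaw -178.42 turn [ 0.    0.   -0.42] shift [-2.4   2.31 21.63]
```

>>> {"op": "move_arm", "data": {"plan": [[0,0,-4.4,-2.5,2.3,21.6,1],[0,0,-4.4,-2.5,2.3,21.6,1],[0,0,-4.4,-2.5,2.3,21.6,1],[0,0,-4.4,-2.5,2.3,21.6,1],[0,0,-4.4,-2.5,2.3,21.6,1]]}}

```text
time_s: 16.4
position: [0.4843, 0.1551, 0.1162]
tool_rot: [[-0.995, -0.104, -0.007], [-0.104, 0.995, -0.0], [0.007, 0.0, -1.0]]
ft_force: [-0.0, -0.2, 1.0]
grip_width: 0.0855
gripper_force: 0.0
```

>>> {"op": "move_arm", "data": {"plan": [[0,0,0,0,0,0,1],[0,0,0,0,0,4,1],[0,0,0,0,0,7,1],[0,0,0,0,0,9.2,1],[0,0,0,0,0,9.2,1]]}}

```text
time_s: 16.9
position: [0.4856, 0.1548, 0.0276]
tool_rot: [[-0.995, -0.104, -0.002], [-0.104, 0.995, -0.0], [0.002, 0.0, -1.0]]
ft_force: [-0.6, 0.0, 0.0]
grip_width: 0.0852
gripper_force: 0.0
```

>>> {"op": "move_arm", "data": {"plan": [[0,0,0,0,0,0,1],[0,0,0,0,0,0,-0.2],[0,0,0,0,0,0,-1],[0,0,0,0,0,0,-1],[0,0,0,0,0,0,-1]], "squeeze": 60}}

```text
time_s: 17.4
position: [0.4865, 0.1543, 0.0296]
tool_rot: [[-0.994, -0.105, 0.002], [-0.105, 0.994, -0.002], [-0.002, -0.002, -1.0]]
ft_force: [-3.6, -2.0, 16.1]
grip_width: 0.0309
gripper_force: 58.2
```

Run:
```python
from h import *
s=env.observe();print(s["position"],s["ft_force"],s["grip_width"],s["gripper_force"])
p=env.get_image("wrist");save(p,"w5.png")
```

```text
[0.4865 0.1543 0.0296] [-3.6092 -1.9804 16.0509] 0.0309371361947295 58.23776396457106
```

View pics/w5.png

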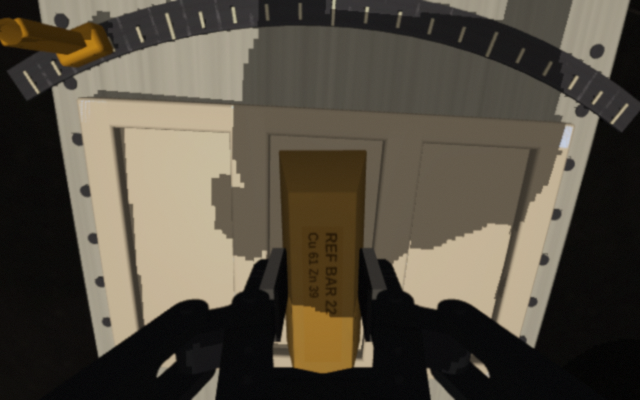

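>>> {"op": "move_arm", "data": {"plan": [[0,0,0,0,0,0,-1],[0,0,0,0,0,-0.5,-1],[0,0,0,0,0,-1.5,-1],[0,0,0,0,0,-3,-1],[0,0,0,0,0,-3,-1]], "squeeze": 110}}

```text
time_s: 17.95
position: [0.4867, 0.1552, 0.0598]
tool_rot: [[-0.995, -0.104, 0.003], [-0.104, 0.995, 0.0], [-0.003, 0.0, -1.0]]
ft_force: [-0.2, 0.5, -7.0]
grip_width: 0.0287
gripper_force: 106.9
```

Run:
```python
from h import *
s=env.observe();print(s["position"],s["ft_force"],s["grip_width"],s["gripper_force"],s["q"])
p=env.get_image("wrist")
for r in env.outline_of("bar_base",p)[:1]:print(r["conf"],r["bbox"])
```

```text
[0.4867 0.1552 0.0598] [-0.2452  0.4722 -6.9629] 0.028707082624597875 106.85613705776632 [  4.38    29.2932  94.6279   0.0105  55.9267 -91.6135]
0.57 [322.4, 260.4, 81.6, 223.1]
```

>>> {"op": "move_arm", "data": {"plan": [[0,0,0,0,0,-3,-1],[0,0,0,0,0,-6,-1],[0,0,0,0,0,-8,-1],[0,0,0,0,-2,-8,-1],[0,0,0,0,-5,-8,-1]]}}

```text
time_s: 18.55
position: [0.4907, 0.1057, 0.138]
tool_rot: [[-0.994, -0.107, -0.001], [-0.107, 0.994, 0.0], [0.001, 0.0, -1.0]]
ft_force: [0.1, -0.3, -5.8]
grip_width: 0.0286
gripper_force: 108.5
```

>>> {"op": "move_arm", "data": {"plan": [[0,0,0,-0.2,-3,0,-1],[0,0,0,-0.3,-7,0,-1],[0,0,0,-0.4,-11,0,-1],[0,0,0,-0.5,-15,0,-1],[0,0,0,-0.6,-19,0,-1]]}}

```text
time_s: 19.05
position: [0.5164, -0.0845, 0.1373]
tool_rot: [[-0.995, -0.104, -0.002], [-0.104, 0.995, 0.001], [0.002, 0.001, -1.0]]
ft_force: [0.5, 0.1, -6.6]
grip_width: 0.0302
gripper_force: 73.1
```

>>> {"op": "move_arm", "data": {"plan": [[0,0,0,0,-4,0,-1],[0,0,0,0,-8,0,-1],[0,0,0,-0.1,-11,0,-1],[0,0,0,-0.2,-13.9,0,-1],[0,0,0,-0.2,-13.9,0,-1]]}}

```text
time_s: 19.55
position: [0.5333, -0.2244, 0.1369]
tool_rot: [[-0.995, -0.101, -0.001], [-0.101, 0.995, -0.0], [0.001, -0.0, -1.0]]
ft_force: [0.8, 0.3, -6.4]
grip_width: 0.0286
gripper_force: 108.5
```

>>> {"op": "move_arm", "data": {"plan": [[0,0,0,0,0,0,-1],[0,0,0,0,0,0,-1]]}}

```text
time_s: 19.75
position: [0.533, -0.2201, 0.1376]
tool_rot: [[-0.994, -0.105, -0.002], [-0.105, 0.994, 0.001], [0.001, 0.001, -1.0]]
ft_force: [-0.7, 0.9, -6.3]
grip_width: 0.0287
gripper_force: 108.5
```

Run:
```python
from h import *
p=env.get_image("wrist");save(p,"w6.png")
s=env.observe();print(s["grip_width"],s["ft_force"])
go([.534,-.221,.03],186)
```

```text
0.028937388961907028 [-0.7474  0.1833 -5.9937]
pos [ 0.5332 -0.22    0.1379] yaw -173.96 turn [ 0.06 -0.05  0.04] shift [-0.08 -0.11 10.79]
```

View pics/w6.png

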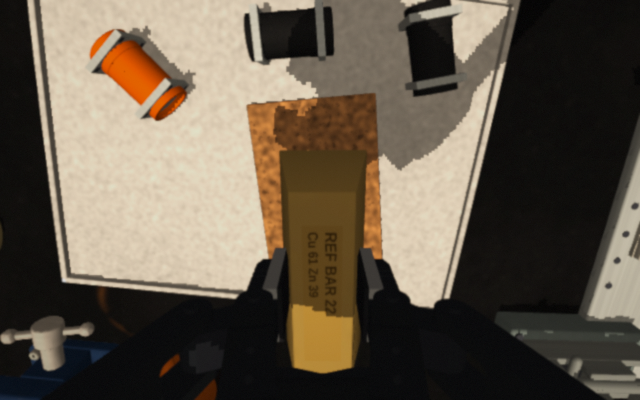

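>>> {"op": "move_arm", "data": {"plan": [[0,0,0,-0.1,-0.1,4,-1],[0,0,0,-0.1,-0.1,8,-1],[0,0,0,-0.1,-0.1,10.5,-1],[0,0,0,-0.1,-0.1,11.3,-1],[0,0,0,-0.1,-0.1,11.5,-1]]}}

```text
time_s: 20.3
position: [0.5346, -0.2215, 0.0231]
tool_rot: [[-0.994, -0.105, -0.001], [-0.105, 0.994, 0.001], [0.001, 0.001, -1.0]]
ft_force: [1.3, -0.1, -6.1]
grip_width: 0.029
gripper_force: 108.5
```

>>> {"op": "move_arm", "data": {"plan": [[0,0,0,0,0,0,-1],[0,0,0,0,0,0,-1]]}}

```text
time_s: 20.5
position: [0.5353, -0.2224, 0.0249]
tool_rot: [[-0.995, -0.104, 0.002], [-0.104, 0.995, -0.002], [-0.002, -0.002, -1.0]]
ft_force: [0.4, 0.2, -6.5]
grip_width: 0.0286
gripper_force: 108.5
```

>>> {"op": "move_arm", "data": {"plan": [[0,0,0,0,0,0.2,-1],[0,0,0,0,0,0.4,-1],[0,0,0,0,0,0.4,-1]]}}

```text
time_s: 20.8
position: [0.5348, -0.2222, 0.0202]
tool_rot: [[-0.995, -0.104, 0.001], [-0.104, 0.995, -0.001], [-0.001, -0.001, -1.0]]
ft_force: [-1.1, 0.1, 1.4]
grip_width: 0.0285
gripper_force: 109.9
```

>>> {"op": "move_arm", "data": {"plan": [[0,0,0,0,0,0.15,-1],[0,0,0,0,0,0.15,-1]]}}

```text
time_s: 21.0
position: [0.5348, -0.2222, 0.02]
tool_rot: [[-0.995, -0.104, 0.002], [-0.104, 0.995, -0.001], [-0.001, -0.002, -1.0]]
ft_force: [-5.9, 4.0, 15.3]
grip_width: 0.0287
gripper_force: 112.7
```

>>> {"op": "move_arm", "data": {"plan": [[0,0,0,0,0,0,0],[0,0,0,0,0,0,0.6],[0,0,0,0,0,0,0.6],[0,0,0,0,0,-3,0.6],[0,0,0,0,0,-8,0.6]], "squeeze": 40}}

```text
time_s: 21.5
position: [0.5333, -0.2214, 0.0961]
tool_rot: [[-0.995, -0.104, -0.005], [-0.104, 0.995, 0.004], [0.005, 0.004, -1.0]]
ft_force: [1.0, -0.9, 1.0]
grip_width: 0.0682
gripper_force: 0.0
```

>>> {"op": "move_arm", "data": {"plan": [[0,0,0,11.2,3.4,-18,0.6],[0,0,0,11.2,3.4,-18,0.6],[0,0,0,11.2,3.4,-18,0.6],[0,0,0,11.2,3.4,-18,0.6],[0,0,0,11.2,3.4,-18,0.6]]}}

```text
time_s: 22.0
position: [0.4187, -0.2, 0.2821]
tool_rot: [[-0.995, -0.104, 0.005], [-0.104, 0.995, -0.005], [-0.005, -0.005, -1.0]]
ft_force: [0.8, -0.2, -0.2]
grip_width: 0.068
gripper_force: 0.0
```

```bash
cat >> h.py <<'E'
def rects(p,z=.019):
    """outlines of tubes as rectangles on plane z, dark blobs only kept by mean colour"""
    for r in env.outline_of("tube_a_mid",p)[:6]:
        m=r["mask"]
        if r["conf"]<.2 or m.sum()<50: continue
        P=np.array([atz(p,x,z)[:2] for x in np.argwhere(m)[:,::-1].astype(float)])
        (cx,cy),(w,h),a=cv2.minAreaRect((P*1000).astype(np.float32))
        if w<h: w,h=h,w; a+=90
        print("tube",round(r["conf"],2),np.round(r["bbox"],0),"rgb",p["color"][m].mean(0).round(),"c",round(cx,1),round(cy,1),"wh",round(w),round(h),"axis",round((a+90)%180-90,1))
E
python3 - <<'E'
from h import *
p=env.get_image("wrist");save(p,"w7.png")
rects(p)
for k,z in dict(bar_base=.006,mat=.002,tube_a_mid=.019).items():
    for r in env.tip_of(k,p)[:4]:
        if r["conf"]>.25: print(k,round(r["conf"],2),np.round(r["pixel"],1),atz(p,r["pixel"],z)[:2])
s=env.observe();print(s["position"],s["grip_width"])
E
```

```text
bar_base 0.7 [300.6 240.1] [ 0.5308 -0.2181]
[ 0.4198 -0.1999  0.2761] 0.06810669662549083
```

View pics/w7.png

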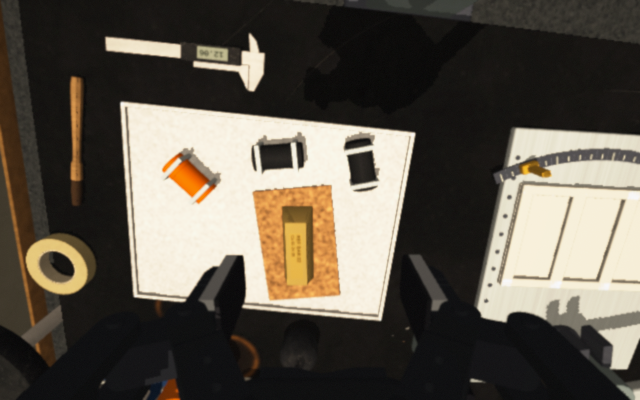

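```bash
cat >> h.py <<'E'
def dark(p,box,z=.017,thr=70):
    """dark blob incl. nothing else in pixel box -> rectangle on plane z"""
    x0,y0,x1,y1=box;g=p["color"][y0:y1,x0:x1].max(2)
    m=(g<thr).astype(np.uint8);n,l,st,ce=cv2.connectedComponentsWithStats(m)
    k=1+np.argmax(st[1:,4]);P=np.array([atz(p,x+[x0,y0],z)[:2] for x in np.argwhere(l==k)[:,::-1].astype(float)])
    (cx,cy),(w,h),a=cv2.minAreaRect((P*1000).astype(np.float32))
    if w<h: w,h=h,w;a+=90
    print("blob",st[k],"c",round(cx,1),round(cy,1),"wh",round(w,1),round(h,1),"axis",round((a+90)%180-90,1),"mean",P.mean(0)*1000)
E
python3 - <<'E'
from h import *
p=env.get_image("wrist")
print(p["color"][155,270:290:5].tolist())
for t in (50,80): dark(p,(245,128,315,180),.019,t); dark(p,(338,128,390,198),.019,t)
a=[atz(p,x,.019) for x in ([255,156],[304,152])];print(a)
a=[atz(p,x,.019) for x in ([357,135],[365,190])];print(a)
save(p,"w8.png",(230,115,400,205),4)
E
```

```text
[[38, 34, 32], [37, 33, 30], [39, 35, 34], [39, 35, 32]]
blob [ 13  17  32  26 699] c 419.8 -256.4 wh 35.0 28.4 axis -80.3 mean [ 419.8803 -256.3531]
blob [  9  25  27  32 671] c 423.3 -153.6 wh 34.6 28.2 axis 16.3 mean [ 423.1157 -153.3899]
blob [ 12  16  33  28 759] c 419.7 -256.5 wh 35.9 30.7 axis -80.0 mean [ 419.7152 -256.6502]
blob [  8  25  29  33 722] c 423.6 -153.7 wh 35.7 30.4 axis 16.7 mean [ 423.314 -153.199]
[array([ 0.4204, -0.2776,  0.019 ]), array([ 0.4099, -0.2211,  0.019 ])]
[array([ 0.3841, -0.1625,  0.019 ]), array([ 0.448 , -0.1442,  0.019 ])]
```

View pics/w8.png

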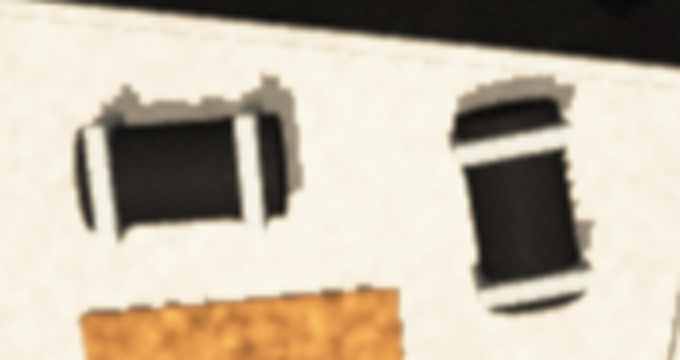

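Run:
```python
from h import *
p=env.get_image("wrist")
for x in ([350,127],[360,128],[412,140],[280,118]): print(atz(p,x,.008))
go([.422,-.155,.12],106.5)
go([.4185,-.255,.12],190)
```

```text
[ 0.3768 -0.1705  0.008 ]
[ 0.3767 -0.1587  0.008 ]
[ 0.3841 -0.0955  0.008 ]
[ 0.375  -0.2526  0.008 ]
pos [ 0.4199 -0.1998  0.276 ] yaw -174.0 turn [ 0.03 -0.21 79.5 ] shift [-0.72  4.4  15.61]
pos [ 0.4199 -0.1998  0.276 ] yaw -174.0 turn [ 0.15 -0.13 -4.  ] shift [ 0.68 -5.51 15.59]
```

>>> {"op": "move_arm", "data": {"plan": [[0,0,39.7,-0.7,4.4,15.6,1],[0,0,39.7,-0.7,4.4,15.6,1],[0,0,39.7,-0.7,4.4,15.6,1],[0,0,39.7,-0.7,4.4,15.6,1],[0,0,39.7,-0.7,4.4,15.6,1]]}}

```text
time_s: 22.85
position: [0.4209, -0.1539, 0.1185]
tool_rot: [[-0.829, 0.559, -0.006], [0.559, 0.829, 0.004], [0.007, 0.0, -1.0]]
ft_force: [-0.8, -0.1, 0.6]
grip_width: 0.0855
gripper_force: 0.0
```

>>> {"op": "move_arm", "data": {"plan": [[0,0,39.7,0,0,0,1],[0,0,39.7,0,0,0,1],[0,0,39.7,0,0,0,1],[0,0,39.7,0,0,0,1],[0,0,39.7,0,0,0,1]]}}

```text
time_s: 23.35
position: [0.422, -0.1551, 0.1206]
tool_rot: [[-0.28, 0.96, -0.002], [0.96, 0.28, 0.001], [0.002, -0.001, -1.0]]
ft_force: [-0.3, 0.3, 0.5]
grip_width: 0.0851
gripper_force: 0.0
```

Run:
```python
from h import *
p=env.get_image("wrist");save(p,"w9.png")
print(proj(p,[[.422,-.155,.034],[.422+.0285*.96,-.155+.0081,.019],[.422-.0285*.96,-.155-.0081,.019]]))
go([.422,-.155,.0115],106.5)
```

```text
[[324.0828 207.5137]
 [362.5315 201.0694]
 [285.5144 201.3356]]
pos [ 0.4219 -0.1551  0.1207] yaw 106.1 turn [-0.08 -0.11 -0.4 ] shift [-0.01  0.02 10.92]
```

View pics/w9.png

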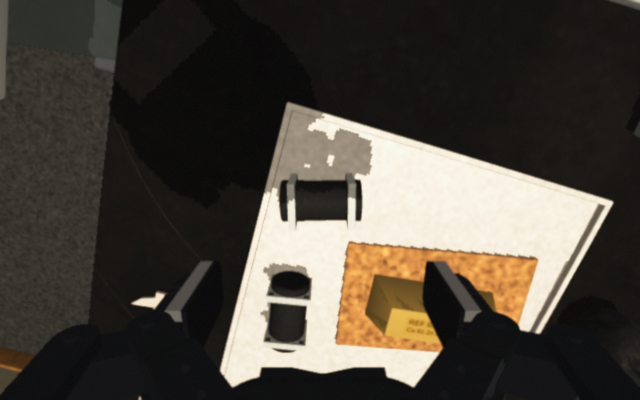

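>>> {"op": "move_arm", "data": {"plan": [[0,0,0,0,-0.1,4,1],[0,0,0,0,-0.1,7.5,1],[0,0,0,0,-0.1,9.5,1],[0,0,0,0,-0.1,10.6,1],[0,0,0,0,-0.1,10.9,1]]}}

```text
time_s: 23.9
position: [0.4204, -0.1551, 0.011]
tool_rot: [[-0.287, 0.958, -0.003], [0.958, 0.287, 0.002], [0.003, -0.002, -1.0]]
ft_force: [1.2, -0.1, 0.1]
grip_width: 0.0855
gripper_force: 0.0
```

>>> {"op": "move_arm", "data": {"plan": [[0,0,0,0,0,0,0.5],[0,0,0,0,0,0,-1],[0,0,0,0,0,0,-1],[0,0,0,0,0,0,-1],[0,0,0,0,0,0,-1]], "squeeze": 50}}

```text
time_s: 24.4
position: [0.4213, -0.1558, 0.0135]
tool_rot: [[-0.286, 0.958, 0.001], [0.958, 0.286, -0.001], [-0.001, 0.001, -1.0]]
ft_force: [-0.1, 0.9, 6.8]
grip_width: 0.0565
gripper_force: 54.2
```

>>> {"op": "move_arm", "data": {"plan": [[0,0,0,0,0,-1,-1],[0,0,0,0,0,-3,-1],[0,0,0,0,0,-6,-1],[0,0,0,0,0,-10,-1],[0,0,0,0,0,-11,-1]]}}

```text
time_s: 24.9
position: [0.4221, -0.1564, 0.1267]
tool_rot: [[-0.286, 0.958, 0.005], [0.958, 0.286, -0.004], [-0.005, 0.004, -1.0]]
ft_force: [-0.6, 0.0, -1.2]
grip_width: 0.0567
gripper_force: 53.6
```

Run:
```python
from h import *
s=env.observe();print(s["grip_width"],s["ft_force"],s["gripper_force"])
p=env.get_image("wrist");save(p,"w10.png",(160,120,480,320),2)
go([.488,.0905,.13],92)
```

```text
0.05670338234683984 [-0.5505  0.0329 -1.2494] 53.622648589953315
pos [ 0.4221 -0.1564  0.1263] yaw 106.59 turn [ 0.26  0.26 14.59] shift [21.77 13.37 -0.42]
```

View pics/w10.png

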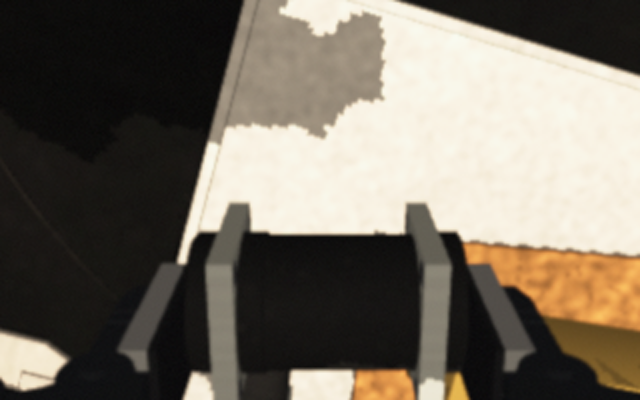

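>>> {"op": "move_arm", "data": {"plan": [[0,0,5,4,2.5,-0.4,-1],[0,0,10,8.5,5.3,-0.4,-1],[0,0,14.6,13,8,-0.4,-1],[0,0,14.6,17,10.5,-0.4,-1],[0,0,14.6,21.5,13.3,-0.4,-1]]}}

```text
time_s: 25.45
position: [0.4853, 0.0849, 0.1259]
tool_rot: [[-0.034, 0.999, -0.002], [0.999, 0.034, 0.0], [0.0, -0.002, -1.0]]
ft_force: [1.6, -0.6, -0.2]
grip_width: 0.0572
gripper_force: 53.6
```

>>> {"op": "move_arm", "data": {"plan": [[0,0,0,0,0,0,-1],[0,0,0,0,0,0,-1]]}}

```text
time_s: 25.65
position: [0.485, 0.0838, 0.1258]
tool_rot: [[-0.037, 0.999, -0.002], [0.999, 0.037, -0.0], [0.0, -0.002, -1.0]]
ft_force: [-0.7, -0.1, -0.7]
grip_width: 0.0574
gripper_force: 53.7
```

Run:
```python
from h import *
p=env.get_image("wrist")
for r in env.tip_of("bay_0",p)[:5]: print(round(r["conf"],2),r["pixel"],atz(p,r["pixel"],.016))
q=env.get_image("side")
for r in env.tip_of("bay_0",q)[:5]: print(round(r["conf"],2),r["pixel"],atz(q,r["pixel"],.016))
s=env.observe();print(s["grip_width"],s["ft_force"],s["gripper_force"])
go([.488,.088,.0285],92)
save(p,"w11.png")
```

```text
0.72 [330.8, 194.2] [0.4899 0.0868 0.016 ]
0.56 [330.1, 103.3] [0.4865 0.1534 0.016 ]
0.95 [330.8, 178.1] [0.4752 0.1453 0.016 ]
0.91 [347.1, 166.5] [0.4772 0.2254 0.016 ]
0.73 [322.3, 191.1] [0.4965 0.0814 0.016 ]
0.05690756837020192 [ 0.471 -0.591 -0.149] 53.67772439759392
pos [0.4854 0.0817 0.1266] yaw 91.86 turn [-0.04  0.   -0.14] shift [0.62 0.29 9.8 ]
```

View pics/w11.png

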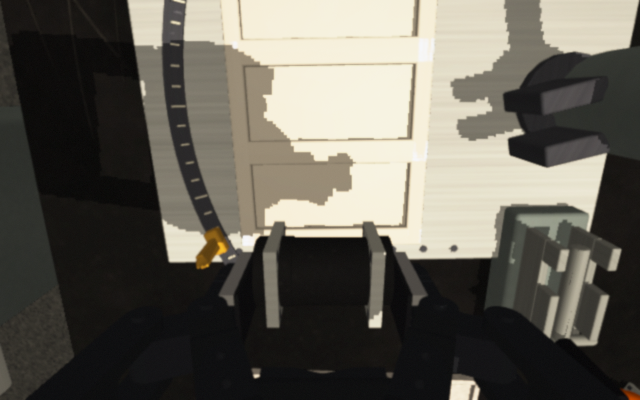

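>>> {"op": "move_arm", "data": {"plan": [[0,0,0,0.6,0.3,2,-1],[0,0,0,0.6,0.3,5,-1],[0,0,0,0.6,0.3,6,-1],[0,0,0,0.6,0.3,6,-1],[0,0,0,0.6,0.3,6,-1]]}}

```text
time_s: 26.35
position: [0.4889, 0.0885, 0.0676]
tool_rot: [[-0.034, 0.999, 0.001], [0.999, 0.034, -0.0], [-0.0, 0.001, -1.0]]
ft_force: [-0.3, 0.5, -0.4]
grip_width: 0.0572
gripper_force: 53.7
```

>>> {"op": "move_arm", "data": {"plan": [[0,0,0,0,0,0,-1],[0,0,0,0,0,0,-1]]}}

```text
time_s: 26.55
position: [0.4889, 0.0889, 0.0677]
tool_rot: [[-0.034, 0.999, 0.002], [0.999, 0.034, -0.0], [-0.0, 0.002, -1.0]]
ft_force: [0.1, 0.8, -0.8]
grip_width: 0.0568
gripper_force: 53.7
```

Run:
```python
from h import *
go([.488,.088,.028],92)
p=env.get_image("wrist");save(p,"w12.png",(160,100,480,340),2)
for r in env.tip_of("bay_0",p)[:5]: print(round(r["conf"],2),r["pixel"],atz(p,r["pixel"],.016))
```

```text
pos [0.4889 0.0889 0.0677] yaw 91.97 turn [ 0.1   0.01 -0.03] shift [-0.08 -0.1   3.97]
0.85 [326.6, 115.6] [0.4879 0.1532 0.016 ]
0.74 [322.2, 230.1] [0.4878 0.0857 0.016 ]
```

View pics/w12.png

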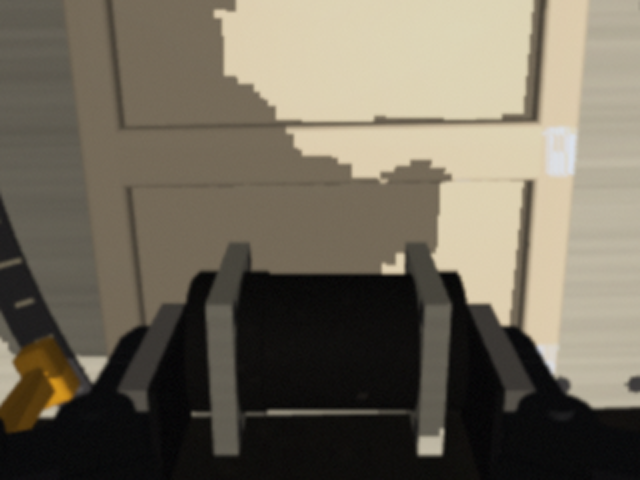

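>>> {"op": "move_arm", "data": {"plan": [[0,0,0,-0.2,-0.1,1.5,-1],[0,0,0,-0.2,-0.1,3,-1],[0,0,0,-0.2,-0.1,3.6,-1],[0,0,0,-0.2,-0.1,3.9,-1],[0,0,0,-0.2,-0.1,3.9,-1]]}}

```text
time_s: 27.15
position: [0.4877, 0.087, 0.0281]
tool_rot: [[-0.035, 0.999, 0.0], [0.999, 0.035, 0.0], [-0.0, 0.0, -1.0]]
ft_force: [-0.1, -0.3, -0.9]
grip_width: 0.0569
gripper_force: 53.7
```

>>> {"op": "move_arm", "data": {"plan": [[0,0,0,0,0,0,-1],[0,0,0,0,0,0,-1]]}}

```text
time_s: 27.35
position: [0.4878, 0.087, 0.0283]
tool_rot: [[-0.035, 0.999, 0.001], [0.999, 0.035, -0.0], [-0.0, 0.001, -1.0]]
ft_force: [-0.8, -0.5, -0.6]
grip_width: 0.057
gripper_force: 53.7
```

Close to the floor; a touch further, release, rise, and go back over the second tube.

>>> {"op": "move_arm", "data": {"plan": [[0,0,0,0,0,0.1,-1],[0,0,0,0,0,0.15,0.2],[0,0,0,0,0,0.15,0.7],[0,0,0,0,0,0.15,0.7],[0,0,0,0,0,0.15,0.7]]}}

```text
time_s: 27.85
position: [0.4875, 0.0869, 0.0263]
tool_rot: [[-0.035, 0.999, -0.0], [0.999, 0.035, 0.0], [0.0, -0.0, -1.0]]
ft_force: [-0.7, 0.7, 0.6]
grip_width: 0.0724
gripper_force: 0.0
```

>>> {"op": "move_arm", "data": {"plan": [[0,0,0,0,0,-2,0.7],[0,0,0,0,0,-6,0.7],[0,0,0,0,0,-11,0.7],[0,0,0,0,0,-16,1],[0,0,0,0,0,-20,1]]}}

```text
time_s: 28.35
position: [0.4875, 0.087, 0.2292]
tool_rot: [[-0.035, 0.999, 0.002], [0.999, 0.035, -0.0], [-0.0, 0.002, -1.0]]
ft_force: [0.1, -0.0, 0.1]
grip_width: 0.0851
gripper_force: 0.0
```

Run:
```python
from h import *
p=env.get_image("wrist")
for k,z in dict(bay_0=.016,tube_a_mid=.033,index_tip=.06).items():
    for r in env.tip_of(k,p)[:5]: print(k,round(r["conf"],2),np.round(r["pixel"]),atz(p,r["pixel"],z)[:2])
q=proj(p,[[.488,.087,.033]])[0].astype(int);print(q)
dark(p,(q[0]-45,q[1]-35,q[0]+45,q[1]+35),.04)
save(p,"w13.png",(160,60,480,300),2)
go([.45,-.19,.28],92)
for n in ("scene","side"):
    q=env.get_image(n)
    for r in env.tip_of("tube_a_mid",q)[:4]: print(n,round(r["conf"],2),np.round(r["pixel"]),atz(q,r["pixel"],.019)[:2])
```

```text
bay_0 0.92 [327. 103.] [0.4893 0.1542]
bay_0 0.59 [325.  28.] [0.4842 0.2223]
bay_0 0.58 [324. 172.] [0.4882 0.0844]
index_tip 0.53 [231. 220.] [0.4004 0.0442]
[323 172]
blob [  26   20   38   29 1049] c 486.9 90.3 wh 36.4 28.0 axis 1.9 mean [487.0243  90.0946]
pos [0.4874 0.087  0.2264] yaw 91.98 turn [ 0.05  0.   -0.02] shift [-27.55  -4.69  -5.37]
scene 0.41 [262. 194.] [0.4855 0.2229]
```

View pics/w13.png

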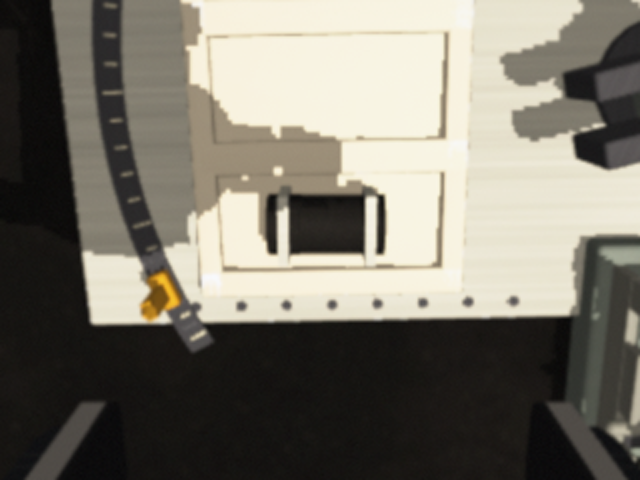

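>>> {"op": "move_arm", "data": {"plan": [[0,0,0,-22,-6,-5,1],[0,0,0,-22,-6,-5,1],[0,0,0,-22,-6,-5,1],[0,0,0,-22,-6,-5,1],[0,0,0,-22,-6,-5,1]]}}

```text
time_s: 29.25
position: [0.4342, -0.1375, 0.2761]
tool_rot: [[-0.033, 0.999, -0.001], [0.999, 0.033, 0.0], [0.0, -0.001, -1.0]]
ft_force: [0.2, -0.6, 0.2]
grip_width: 0.0852
gripper_force: 0.0
```

>>> {"op": "move_arm", "data": {"plan": [[0,0,-32,-6.4,-1.7,0,1],[0,0,-32,-6.4,-1.7,0,1],[0,0,-32,-6.4,-1.7,0,1],[0,0,-32,-6.4,-1.7,0,1],[0,0,-32,-6.4,-1.7,0,1]]}}

```text
time_s: 29.75
position: [0.4201, -0.1997, 0.2754]
tool_rot: [[-0.559, 0.829, -0.002], [0.829, 0.559, 0.001], [0.002, -0.001, -1.0]]
ft_force: [0.1, 0.1, -0.9]
grip_width: 0.0852
gripper_force: 0.0
```

>>> {"op": "move_arm", "data": {"plan": [[0,0,-32,0,0,0,1],[0,0,-32,0,0,0,1],[0,0,-32,0,0,0,1],[0,0,-32,0,0,0,1],[0,0,-32,0,0,0,1]]}}

```text
time_s: 30.25
position: [0.4203, -0.1993, 0.2758]
tool_rot: [[-0.913, 0.409, -0.001], [0.409, 0.913, 0.001], [0.001, 0.0, -1.0]]
ft_force: [-0.5, -0.4, 0.0]
grip_width: 0.0855
gripper_force: 0.0
```

>>> {"op": "move_arm", "data": {"plan": [[0,0,-32,0,0,0,1],[0,0,-32,0,0,0,1],[0,0,-32,0,0,0,1],[0,0,-32,0,0,0,1],[0,0,-32,0,0,0,1]]}}

```text
time_s: 30.75
position: [0.4203, -0.1994, 0.276]
tool_rot: [[-0.991, -0.135, -0.001], [-0.135, 0.991, 0.0], [0.001, 0.001, -1.0]]
ft_force: [-0.4, 0.3, -0.0]
grip_width: 0.0853
gripper_force: 0.0
```

Run:
```python
from h import *
p=env.get_image("wrist");save(p,"w14.png")
q=proj(p,[[.419,-.255,.019]])[0].astype(int);print(q)
dark(p,(q[0]-40,q[1]-30,q[0]+40,q[1]+30),.024)
# all dark compact blobs in the white tray
g=(p["color"].max(2)<70).astype(np.uint8);n,l,st,ce=cv2.connectedComponentsWithStats(g)
for i in range(1,n):
    if 300<st[i,4]<2000: print(st[i],atz(p,ce[i],.024)[:2])
for k,z in dict(tube_a_mid=.019,bar_base=.006).items():
    for r in env.tip_of(k,p)[:4]: print(k,round(r["conf"],2),np.round(r["pixel"]),atz(p,r["pixel"],z)[:2])
go([.419,-.255,.12],190)
```

```text
[274 154]
blob [ 24  19  32  26 741] c 419.2 -255.7 wh 35.3 29.0 axis -80.9 mean [ 418.8532 -255.8192]
[258 143  32  26 741] [ 0.4188 -0.2558]
[528 234  34  34 742] [0.496  0.0952]
[ 37 247  25  25 428] [ 0.5899 -0.5281]
bar_base 0.68 [292. 244.] [ 0.5345 -0.2223]
pos [ 0.4204 -0.1995  0.2762] yaw -172.3 turn [ 0.01 -0.01 -2.3 ] shift [ 0.88 -5.49 15.62]
```

>>> {"op": "move_arm", "data": {"plan": [[0,0,-1.5,0.9,-5.6,15.6,1],[0,0,-1.5,0.9,-5.6,15.6,1],[0,0,-1.5,0.9,-5.6,15.6,1],[0,0,-1.5,0.9,-5.6,15.6,1],[0,0,-1.5,0.9,-5.6,15.6,1]]}}

```text
time_s: 31.4
position: [0.4184, -0.2562, 0.1181]
tool_rot: [[-0.987, -0.161, -0.004], [-0.161, 0.987, 0.003], [0.003, 0.004, -1.0]]
ft_force: [-0.4, -0.5, 0.5]
grip_width: 0.0852
gripper_force: 0.0
```

>>> {"op": "move_arm", "data": {"plan": [[0,0,0,0,0,0,1],[0,0,0,0,0,0,1]]}}

```text
time_s: 31.6
position: [0.4198, -0.2563, 0.1217]
tool_rot: [[-0.986, -0.164, 0.002], [-0.164, 0.986, -0.002], [-0.002, -0.002, -1.0]]
ft_force: [-0.4, -0.5, -0.2]
grip_width: 0.0853
gripper_force: 0.0
```

Run:
```python
from h import *
p=env.get_image("wrist")
g=(p["color"].max(2)<70).astype(np.uint8);n,l,st,ce=cv2.connectedComponentsWithStats(g)
for i in range(1,n):
    if 200<st[i,4]<5000: print(st[i],ce[i],atz(p,ce[i],.026)[:2])
q=proj(p,[[.419,-.256,.019]])[0].astype(int)
print(q);dark(p,(q[0]-60,q[1]-40,q[0]+60,q[1]+40),.026)
go([.4188,-.2558,.011],189)
```

```text
[ 299  180   53   42 2020] [325.0708 200.7624] [ 0.4174 -0.2544]
[358 181   9  40 247] [362.4372 199.8097] [ 0.4122 -0.2279]
[322 199]
blob [  37   21   53   42 2020] c 417.4 -254.5 wh 37.2 31.0 axis -80.9 mean [ 417.4625 -254.3927]
pos [ 0.4198 -0.2563  0.1217] yaw -170.54 turn [-0.13  0.09  0.46] shift [ 0.11  0.09 11.07]
```

Target (0.418, -0.255).

>>> {"op": "move_arm", "data": {"plan": [[0,0,0,0.15,0.15,4,1],[0,0,0,0.15,0.15,7.5,1],[0,0,0,0.15,0.15,9.7,1],[0,0,0,0.15,0.15,10.8,1],[0,0,0,0.15,0.15,11,1]]}}

```text
time_s: 32.15
position: [0.4176, -0.2549, 0.0103]
tool_rot: [[-0.986, -0.165, -0.0], [-0.165, 0.986, 0.0], [0.0, 0.0, -1.0]]
ft_force: [0.0, 0.8, 0.5]
grip_width: 0.0855
gripper_force: 0.0
```

>>> {"op": "move_arm", "data": {"plan": [[0,0,0,0,0,0,0.5],[0,0,0,0,0,0,-1],[0,0,0,0,0,0,-1],[0,0,0,0,0,0,-1],[0,0,0,0,0,0,-1]], "squeeze": 50}}

```text
time_s: 32.65
position: [0.418, -0.2555, 0.0118]
tool_rot: [[-0.986, -0.165, 0.002], [-0.165, 0.986, -0.002], [-0.002, -0.002, -1.0]]
ft_force: [-0.4, 1.0, 6.4]
grip_width: 0.0569
gripper_force: 53.4
```

>>> {"op": "move_arm", "data": {"plan": [[0,0,0,0,0,-1,-1],[0,0,0,0,0,-3,-1],[0,0,0,0,0,-6,-1],[0,0,0,0,0,-10,-1],[0,0,0,0,0,-12,-1]]}}

```text
time_s: 33.15
position: [0.4181, -0.2556, 0.1344]
tool_rot: [[-0.986, -0.165, 0.004], [-0.165, 0.986, -0.004], [-0.003, -0.004, -1.0]]
ft_force: [-0.6, -1.2, -0.6]
grip_width: 0.057
gripper_force: 53.9
```

Run:
```python
from h import *
p=env.get_image("wrist")
q=proj(p,[env.observe()["position"]])[0].astype(int);print(q)
s=env.observe();print(s["grip_width"],s["ft_force"])
g=(p["color"].max(2)<70).astype(np.uint8);n,l,st,ce=cv2.connectedComponentsWithStats(g)
for i in range(1,n):
    if 500<st[i,4]<20000: print(st[i],ce[i])
go([.487,.155,.14],92)
```

```text
[319 270]
0.05679554668207193 [ 1.0745 -0.9269  3.402 ]
[ 274  241   96   75 6346] [321.5997 279.5723]
pos [ 0.4188 -0.2562  0.1363] yaw -170.51 turn [-0.06  0.57 97.49] shift [-13.51  39.43  -0.59]
```

>>> {"op": "move_arm", "data": {"plan": [[0,0,0,-1.2,3.5,-0.4,-1],[0,0,0,-2.6,7.5,-0.4,-1],[0,0,0,-4,11.6,-0.4,-1],[0,0,0,-5.4,15.7,-0.4,-1],[0,0,0,-6.8,19.7,-0.4,-1]]}}

```text
time_s: 33.7
position: [0.4519, -0.0478, 0.1349]
tool_rot: [[-0.986, -0.164, 0.001], [-0.164, 0.986, -0.0], [-0.001, -0.0, -1.0]]
ft_force: [0.3, -1.1, 0.0]
grip_width: 0.0568
gripper_force: 53.8
```

>>> {"op": "move_arm", "data": {"plan": [[0,0,0,-1.4,4.2,0,-1],[0,0,0,-2.8,8.4,0,-1],[0,0,0,-4.2,12.4,0,-1],[0,0,0,-5.6,16.4,0,-1],[0,0,0,-6.7,19.7,0,-1]]}}

```text
time_s: 34.2
position: [0.4856, 0.1581, 0.1348]
tool_rot: [[-0.986, -0.166, 0.0], [-0.166, 0.986, 0.0], [-0.001, 0.0, -1.0]]
ft_force: [-0.1, -0.4, -1.2]
grip_width: 0.0569
gripper_force: 53.8
```

>>> {"op": "move_arm", "data": {"plan": [[0,0,6,0,0,0,-1],[0,0,13,0,0,0,-1],[0,0,20,0,0,0,-1],[0,0,27,0,0,0,-1],[0,0,32.5,0,0,0,-1]]}}

```text
time_s: 34.7
position: [0.4855, 0.1559, 0.1347]
tool_rot: [[-0.919, 0.395, 0.0], [0.395, 0.919, 0.0], [-0.0, 0.0, -1.0]]
ft_force: [0.4, 0.2, -0.7]
grip_width: 0.0569
gripper_force: 53.9
```

>>> {"op": "move_arm", "data": {"plan": [[0,0,6,0,0,0,-1],[0,0,13,0,0,0,-1],[0,0,20,0,0,0,-1],[0,0,27,0,0,0,-1],[0,0,32.5,0,0,0,-1]]}}

```text
time_s: 35.2
position: [0.4855, 0.1558, 0.1347]
tool_rot: [[-0.562, 0.827, 0.0], [0.827, 0.562, 0.0], [-0.0, 0.0, -1.0]]
ft_force: [-0.6, -0.1, -1.5]
grip_width: 0.0571
gripper_force: 53.9
```

>>> {"op": "move_arm", "data": {"plan": [[0,0,6,0,0,0,-1],[0,0,13,0,0,0,-1],[0,0,20,0,0,0,-1],[0,0,27,0,0,0,-1],[0,0,32.5,0,0,0,-1]]}}

```text
time_s: 35.7
position: [0.4855, 0.1558, 0.1347]
tool_rot: [[-0.03, 1.0, 0.0], [1.0, 0.03, 0.0], [0.0, 0.0, -1.0]]
ft_force: [0.2, -1.2, -1.0]
grip_width: 0.057
gripper_force: 53.9
```

Run:
```python
from h import *
s=env.observe();print(s["grip_width"],s["gripper_force"],s["ft_force"])
p=env.get_image("wrist")
for r in env.tip_of("bay_0",p)[:5]: print(round(r["conf"],2),r["pixel"],atz(p,r["pixel"],.016))
go([.487,.1545,.065],92)
```

```text
0.05698251749745189 53.89144326982205 [ 0.1539 -1.1826 -1.0001]
0.82 [324.9, 197.7] [0.4864 0.1532 0.016 ]
0.74 [323.1, 109.6] [0.483  0.2206 0.016 ]
pos [0.4856 0.1558 0.1347] yaw 91.93 turn [ 0.02 -0.   -0.07] shift [-0.14  0.14  6.97]
```

>>> {"op": "move_arm", "data": {"plan": [[0,0,0,-0.2,0.1,4,-1],[0,0,0,-0.2,0.1,8,-1],[0,0,0,-0.2,0.1,9.8,-1],[0,0,0,-0.2,0.1,10.6,-1],[0,0,0,-0.2,0.1,10.8,-1]]}}

```text
time_s: 36.3
position: [0.4868, 0.1539, 0.0262]
tool_rot: [[-0.036, 0.999, -0.001], [0.999, 0.036, -0.0], [-0.0, -0.001, -1.0]]
ft_force: [-1.0, 0.3, -0.8]
grip_width: 0.057
gripper_force: 53.9
```

>>> {"op": "move_arm", "data": {"plan": [[0,0,0,0,0,0,-1],[0,0,0,0,0,0,-1]]}}

```text
time_s: 36.5
position: [0.4875, 0.1539, 0.0274]
tool_rot: [[-0.035, 0.999, 0.002], [0.999, 0.035, 0.0], [0.0, 0.002, -1.0]]
ft_force: [1.2, 0.2, -1.4]
grip_width: 0.057
gripper_force: 53.9
```

>>> {"op": "move_arm", "data": {"plan": [[0,0,0,0,0,0.1,-1],[0,0,0,0,0,0.15,0.2],[0,0,0,0,0,0.15,0.7],[0,0,0,0,0,0.15,0.7],[0,0,0,0,0,0.15,0.7]]}}

```text
time_s: 37.0
position: [0.4869, 0.1539, 0.0249]
tool_rot: [[-0.035, 0.999, 0.0], [0.999, 0.035, -0.0], [-0.0, 0.0, -1.0]]
ft_force: [-0.1, -0.2, 0.9]
grip_width: 0.0725
gripper_force: 0.0
```

>>> {"op": "move_arm", "data": {"plan": [[0,0,0,0,0,-2,0.7],[0,0,0,0,0,-6,0.7],[0,0,0,0,0,-11,0.7],[0,0,0,0,0,-16,0.7],[0,0,0,0,0,-20,0.3]]}}

```text
time_s: 37.5
position: [0.4868, 0.1539, 0.2278]
tool_rot: [[-0.035, 0.999, 0.002], [0.999, 0.035, 0.0], [0.0, 0.002, -1.0]]
ft_force: [0.2, -0.6, -0.2]
grip_width: 0.0596
gripper_force: 0.0
```

>>> {"op": "move_arm", "data": {"plan": [[0,0,0,-4,0,-7,0.3],[0,0,0,-4,0,-7,0.3],[0,0,0,-4,0,-7,0.3]]}}

```text
time_s: 37.8
position: [0.4893, 0.1126, 0.2985]
tool_rot: [[-0.033, 0.999, 0.007], [0.999, 0.033, -0.0], [-0.001, 0.007, -1.0]]
ft_force: [0.2, 0.9, -1.5]
grip_width: 0.0554
gripper_force: 0.0
```

Run:
```python
from h import *
p=env.get_image("wrist")
for k,z in dict(pivot=.107,bay_0=.016,tube_a_mid=.033,index_tip=.06,pointer=.068,swing_handle=.15,bolt_handle=.1).items():
    for r in env.tip_of(k,p)[:4]:
        if r["conf"]>.25: print(k,round(r["conf"],2),np.round(r["pixel"]),atz(p,r["pixel"],z)[:2])
for X in ([.488,.087,.033],[.487,.154,.033]):
    q=proj(p,[X])[0].astype(int);print(q)
    dark(p,(q[0]-35,q[1]-25,q[0]+35,q[1]+25),.041)
go([.619,.271,.24],106.6)
for n in ("scene","side"):
    q=env.get_image(n)
    for k,z in dict(tube_a_mid=.033,index_tip=.06).items():
        for r in env.tip_of(k,q)[:4]:
            if r["conf"]>.25: print(n,k,round(r["conf"],2),np.round(r["pixel"]),atz(q,r["pixel"],z)[:2])
save(p,"w15.png")
```

```text
pivot 0.65 [495. 126.] [0.6535 0.1653]
bay_0 0.93 [320.  62.] [0.4844 0.2231]
bay_0 0.67 [321. 124.] [0.4875 0.1543]
bay_0 0.66 [321. 181.] [0.4897 0.0828]
index_tip 0.55 [247. 219.] [0.4033 0.0454]
bolt_handle 0.65 [470. 276.] [ 0.6582 -0.0006]
[320 181]
blob [ 19  12  31  24 682] c 486.8 90.8 wh 35.4 28.3 axis 2.4 mean [486.9713  90.5959]
[320 124]
blob [ 19  15  32  26 771] c 485.4 152.7 wh 35.6 28.0 axis 1.9 mean [485.6301 152.8201]
pos [0.488  0.1142 0.294 ] yaw 92.01 turn [ -0.1   -0.02 -14.59] shift [15.21 13.65  5.37]
scene index_tip 0.49 [265. 232.] [0.4054 0.0406]
side tube_a_mid 0.63 [341. 213.] [0.6158 0.0372]
side index_tip 0.5 [293. 173.] [0.4013 0.0457]
```

>>> {"op": "move_arm", "data": {"plan": [[0,0,-14.6,15.2,13.7,5.4,0.3],[0,0,-14.6,15.2,13.7,5.4,0.3],[0,0,-14.6,15.2,13.7,5.4,0.3],[0,0,-14.6,15.2,13.7,5.4,0.3],[0,0,-14.6,15.2,13.7,5.4,0.3]]}}

```text
time_s: 39.0
position: [0.621, 0.2737, 0.237]
tool_rot: [[-0.288, 0.958, -0.004], [0.958, 0.288, -0.0], [0.001, -0.004, -1.0]]
ft_force: [-0.2, -0.3, 0.1]
grip_width: 0.0553
gripper_force: 0.0
```

>>> {"op": "move_arm", "data": {"plan": [[0,0,0,0,0,0,0.3],[0,0,0,0,0,0,0.3]]}}

```text
time_s: 39.2
position: [0.6196, 0.2702, 0.241]
tool_rot: [[-0.285, 0.958, -0.0], [0.958, 0.285, -0.0], [-0.0, -0.0, -1.0]]
ft_force: [0.0, -0.2, 1.2]
grip_width: 0.0555
gripper_force: 0.0
```

Run:
```python
from h import *
p=env.get_image("wrist")
for k,z in dict(pivot=.107,pointer=.068,swing_handle=.15).items():
    for r in env.tip_of(k,p)[:4]:
        if r["conf"]>.2: print(k,round(r["conf"],2),np.round(r["pixel"]),atz(p,r["pixel"],z)[:2])
print(proj(p,[[.619,.2715,.164],[.619,.2715,.12]]))
x,y=proj(p,[[.619,.2715,.15]])[0].astype(int)
print(p["color"][y-20:y+21:8,x-40:x+41:8].max(2))
go([.619,.2715,.136],106.6)
```

```text
pivot 0.91 [323. 303.] [0.6505 0.1663]
swing_handle 0.77 [325. 205.] [0.6206 0.2706]
[[323.5002 209.8414]
 [323.3291 192.0856]]
[[228 228 117 117  72   9 193 231 232 234 233]
 [225 227 117 118  10  11  35 230 232 233 233]
 [227 229 120 118  11  14  12 230 230 228 232]
 [227 227 117 116  25  30  31 230 229 229 231]
 [226 225 119 120 108  28 211 227 227 227 231]
 [227 226 116 116 227 226 227 231 229 227 228]]
pos [0.6196 0.2697 0.242 ] yaw 106.52 turn [ 0.08  0.01 -0.08] shift [ 0.19 -0.02 10.6 ]
```

>>> {"op": "move_arm", "data": {"plan": [[0,0,0,0.1,0,4,0.3],[0,0,0,0.1,0,8,0.3],[0,0,0,0.1,0,10.4,0.3],[0,0,0,0.1,0,10.4,0.3],[0,0,0,0.1,0,10.4,0.3]]}}

```text
time_s: 39.9
position: [0.62, 0.2712, 0.1384]
tool_rot: [[-0.285, 0.959, 0.002], [0.959, 0.285, 0.0], [-0.0, 0.002, -1.0]]
ft_force: [-0.6, 0.6, 0.6]
grip_width: 0.0554
gripper_force: 0.0
```

>>> {"op": "move_arm", "data": {"plan": [[0,0,0,0,0,0,-0.3],[0,0,0,0,0,0,-1],[0,0,0,0,0,0,-1],[0,0,0,0,0,0,-1],[0,0,0,0,0,0,-1]], "squeeze": 30}}

```text
time_s: 40.4
position: [0.6199, 0.2716, 0.1383]
tool_rot: [[-0.285, 0.958, 0.002], [0.958, 0.285, 0.0], [-0.0, 0.002, -1.0]]
ft_force: [-1.7, -0.9, 5.9]
grip_width: 0.0151
gripper_force: 29.2
```

>>> {"op": "move_arm", "data": {"plan": [[0,0,-7.5,-0.1,-1.5,0,-1],[0,0,-15,-0.39,-2.98,0,-1],[0,0,-22.5,-0.88,-4.4,0,-1],[0,0,-30,-1.54,-5.75,0,-1],[0,0,-37.5,-2.38,-7.0,0,-1]]}}

```text
time_s: 40.9
position: [0.5596, 0.2294, 0.1383]
tool_rot: [[-0.813, 0.582, 0.004], [0.582, 0.813, 0.002], [-0.002, 0.004, -1.0]]
ft_force: [2.9, 2.5, 4.9]
grip_width: 0.0149
gripper_force: 29.6
```

>>> {"op": "move_arm", "data": {"plan": [[0,0,-7.5,-0.1,-1.5,0,-1],[0,0,-15,-0.39,-2.98,0,-1],[0,0,-22.5,-0.88,-4.4,0,-1],[0,0,-30,-1.54,-5.75,0,-1],[0,0,-37.5,-2.38,-7.0,0,-1]]}}

```text
time_s: 41.4
position: [0.5375, 0.1585, 0.1382]
tool_rot: [[-0.999, -0.034, 0.002], [-0.034, 0.999, 0.002], [-0.002, 0.002, -1.0]]
ft_force: [1.7, 4.3, 6.5]
grip_width: 0.0148
gripper_force: 29.8
```

Run:
```python
from h import *
s=env.observe();print(s["position"],s["ft_force"],s["grip_width"])
v=s["position"]-np.array([.652,.1615,0]);print(np.degrees(np.arctan2(v[1],v[0]))%360,np.hypot(*v[:2]))
for n in ("wrist","side","scene"):
    p=env.get_image(n)
    for k,z in dict(index_tip=.06,pointer=.068).items():
        for r in env.tip_of(k,p)[:2]:
            if r["conf"]>.2: print(n,k,round(r["conf"],2),np.round(r["pixel"]),atz(p,r["pixel"],z)[:2])
t=np.radians(205.1);go([.652+.115*np.cos(t),.1615+.115*np.sin(t),s["position"][2]],205.1)
```

```text
[0.5375 0.1585 0.1382] [1.6943 4.3125 6.5264] 0.01480341909023814
181.48398669004644 0.114521713612693
side index_tip 0.6 [293. 172.] [0.398  0.0485]
side pointer 0.81 [311. 153.] [0.3812 0.1495]
scene index_tip 0.44 [264. 232.] [0.4041 0.0424]
scene pointer 0.79 [239. 210.] [0.3775 0.1554]
scene pointer 0.62 [283. 168.] [0.5851 0.247 ]
pos [0.5376 0.1579 0.1382] yaw -178.4 turn [ -0.04   0.07 -23.5 ] shift [-0.9  -4.54  0.  ]
```

>>> {"op": "move_arm", "data": {"plan": [[0,0,-6,-0.06,-1.15,0,-1],[0,0,-12,-0.25,-2.35,0,-1],[0,0,-18,-0.55,-3.5,0,-1],[0,0,-23.5,-0.9,-4.54,0,-1],[0,0,-23.5,-0.9,-4.54,0,-1]]}}

```text
time_s: 42.35
position: [0.5489, 0.1121, 0.1382]
tool_rot: [[-0.905, -0.426, 0.003], [-0.426, 0.905, -0.0], [-0.003, -0.001, -1.0]]
ft_force: [-0.1, -1.3, 7.5]
grip_width: 0.0149
gripper_force: 29.8
```

>>> {"op": "move_arm", "data": {"plan": [[0,0,0,0,0,0,-1],[0,0,0,0,0,0,-1]]}}

```text
time_s: 42.55
position: [0.5487, 0.1126, 0.1382]
tool_rot: [[-0.906, -0.424, 0.003], [-0.424, 0.906, -0.001], [-0.003, -0.002, -1.0]]
ft_force: [-0.1, -1.3, 6.5]
grip_width: 0.015
gripper_force: 29.8
```

Run:
```python
from h import *
s=env.observe();print(s["position"],s["ft_force"],s["grip_width"])
v=s["position"]-np.array([.652,.1615,0]);print(np.degrees(np.arctan2(v[1],v[0]))%360,np.hypot(*v[:2]))
for n in ("wrist","side","scene"):
    p=env.get_image(n); save(p,n+"9.png")
    for k,z in dict(index_tip=.06,pointer=.068).items():
        for r in env.tip_of(k,p)[:2]:
            if r["conf"]>.2: print(n,k,round(r["conf"],2),np.round(r["pixel"],1),atz(p,r["pixel"],z)[:2])
```

```text
[0.5487 0.1126 0.1382] [-0.0909 -1.2771  6.4804] 0.015029800827179168
205.346494325034 0.11434178499153407
wrist index_tip 0.59 [325.4 278.3] [0.594  0.1368]
side index_tip 0.43 [295.  171.7] [0.4006 0.0542]
side pointer 0.63 [296.8 172. ] [0.4123 0.0513]
scene index_tip 0.4 [265.6 232.8] [0.405  0.0368]
scene pointer 0.65 [263.8 229.4] [0.4041 0.0448]
scene pointer 0.38 [294.1 175.6] [0.5963 0.1946]
```

>>> {"op": "move_arm", "data": {"plan": [[0,0,0,0,0,0,0.3],[0,0,0,0,0,0,0.3],[0,0,0,0,0,0,0.3],[0,0,0,0,0,-3,0.3],[0,0,0,0,0,-7,0.3]]}}

```text
time_s: 43.5
position: [0.5468, 0.1129, 0.206]
tool_rot: [[-0.906, -0.424, -0.005], [-0.424, 0.906, 0.0], [0.004, 0.002, -1.0]]
ft_force: [1.6, 0.9, -0.1]
grip_width: 0.0556
gripper_force: 0.0
```

>>> {"op": "move_arm", "data": {"plan": [[0,0,0,0,0,-9,0.3],[0,0,0,9,0,-9,0.3],[0,0,0,9,0,-9,0.3],[0,0,0,9,0,-9,0.3],[0,0,0,9,0,-9,0.3]]}}

```text
time_s: 44.0
position: [0.466, 0.0746, 0.2974]
tool_rot: [[-0.906, -0.423, 0.002], [-0.423, 0.906, -0.0], [-0.001, -0.001, -1.0]]
ft_force: [0.5, 0.2, -1.0]
grip_width: 0.0557
gripper_force: 0.0
```

>>> {"op": "move_arm", "data": {"plan": [[0,0,0,0,0,0,0.3],[0,0,0,0,0,0,0.3]]}}

```text
time_s: 44.2
position: [0.4667, 0.075, 0.2958]
tool_rot: [[-0.906, -0.424, -0.002], [-0.424, 0.906, 0.0], [0.002, 0.001, -1.0]]
ft_force: [0.5, -0.5, -0.8]
grip_width: 0.0554
gripper_force: 0.0
```

Run:
```python
from h import *
p=env.get_image("wrist");save(p,"w16.png");print(env.observe()["position"],-np.array(p["R"]).T@np.array(p["t"]))
for k,z in dict(pivot=.107,index_tip=.06,pointer=.068,swing_handle=.15,bay_0=.016).items():
    for r in env.tip_of(k,p)[:3]:
        if r["conf"]>.2: print(k,round(r["conf"],2),np.round(r["pixel"],1),atz(p,r["pixel"],z)[:2])
t=np.radians(205.3);P=np.array([.652,.1615])
print("expected pointer",proj(p,[[*(P+.275*np.array([np.cos(t),np.sin(t)])),.068]]))
hsv=cv2.cvtColor(p["color"],cv2.COLOR_RGB2HSV)
m=((hsv[...,0]>12)&(hsv[...,0]<30)&(hsv[...,1]>130)&(hsv[...,2]>60)).astype(np.uint8)
n,l,st,ce=cv2.connectedComponentsWithStats(m)
for i in range(1,n):
    if st[i,4]>25: print("brass",st[i],ce[i],atz(p,ce[i],.05)[:2])
for n in ("side","scene"):
    q=env.get_image(n)
    for k,z in dict(index_tip=.06,pointer=.068).items():
        for r in env.tip_of(k,q)[:2]:
            if r["conf"]>.2: print(n,k,round(r["conf"],2),np.round(r["pixel"],1),atz(q,r["pixel"],z)[:2])
```

```text
[0.4667 0.075  0.2959] [0.3979 0.0433 0.4387]
pivot 0.82 [325.6 345.1] [0.6473 0.1648]
index_tip 0.62 [324.1  99.8] [0.4018 0.0479]
pointer 0.91 [321.7  94. ] [0.3976 0.0431]
swing_handle 0.82 [324.6 277.6] [0.546  0.1155]
bay_0 0.76 [417.9 214.9] [0.4806 0.22  ]
bay_0 0.71 [370.9 195.7] [0.4835 0.1525]
expected pointer [[320.0858  99.6821]]
brass [   38    32    87   147 10542] [ 78.4758 104.655 ] [ 0.5196 -0.1941]
brass [314  93  18  11 138] [323.1812  97.7391] [0.4004 0.0462]
brass [  3 201  12  19  61] [  8.4262 210.0328] [ 0.6773 -0.2435]
brass [  8 227   8  11  33] [ 11.697  232.3333] [ 0.7052 -0.2346]
brass [110 287  12  10  33] [115.0606 291.8485] [ 0.7314 -0.0958]
brass [ 94 293  24  21 293] [104.3311 303.6246] [ 0.7549 -0.1041]
brass [  0 296  12  13  86] [  5.9302 301.5581] [ 0.8093 -0.2246]
side index_tip 0.45 [296.4 171.6] [0.4036 0.0576]
side pointer 0.83 [292.4 173.5] [0.4069 0.0367]
scene index_tip 0.6 [264.6 233. ] [0.4023 0.0378]
scene pointer 0.76 [263.1 229.3] [0.4026 0.0462]
```

```bash
python3 -c "
from rig import env
print(env.close_job())"
```

```text
the job is handed in; nothing more can be done
None
```

The job is handed in and no verdict came back: bolt open and down, bar on the mat, both lens tubes in bays 1 and 2, and the pointer about 2–3 mm from the index tip in the last wrist image; I viewed 15 pictures, one over the limit of 14.

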